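# Put the length reference bars back in their case

### The arm

A 7-joint arm with a two-finger parallel gripper is mounted at the origin on a cart in front of the work surface, level with it; the furniture and walls round the work are solid. World frame = base frame: x ahead of the robot, y to its left, z up, the work surface at z = 0. Lengths are in m, angles in rad, forces in N, time in s.
With the tool pointing down it reaches from about 0.425 to 0.925 m from the base axis. Payload 6.8 kg.
Tool frame: the origin (TCP) lies midway between the tips of the shut fingers; the grasp point (between the pads) lies 19 mm behind it; z points along the fingers, y is the line along which they close (so a half turn about z gives the same grasp; the last joint's range is limited). The gripper opens to 85 mm and grips with 20 to 120 N. Pads are 22 mm wide; open, the fingers measure 114 mm over their backs; the gripper's body (76 mm by 85 mm) begins 54 mm behind the grasp point. The pads swing forward as they close: fully open they stand 13 mm farther back than shut.
Start: joints at [-1.358, 0.477, 0.022, 1.555, -0.011, 1.109, -0.083], TCP at [0.213, 0.641, 0.231] pointing down, gripper open.
Joint ranges: [-2.96, 2.96], [-0.34, 2.1], [-1.41, 1.46], [0.24, 2.44], [-1.37, 4.51], [0.17, 1.92], [-2.96, 2.96]. Speed limits (rad/s): [2.39, 2.39, 3.14, 3.14, 3.14, 3.14, 3.14].

### API

Orientations are given as a rotation vector (axis times angle).
In Python, from rig import state, read_camera, finish_job gives the robot as it stands. The module is installed in compiled form; this text tells all that it offers.
- The arm moves only by the tool jog_arm, never from a script. Its argument "deltas" is text: rows parted by semicolons, each of 5 numbers parted by spaces: the opening, from 0 (shut) to 1 (fully open), then the shift along the tool's x, y, z in units of 50 cm (1.0 is 50 cm), then the turn about the tool's z in units of pi/4 rad (1.0 is pi/4 rad). In form: jaw dx dy dz roll; .... A call has 1 to 8 rows; each row shifts and turns the commanded pose from where the row before left it, along the tool's axes as they then stand; what a row does not reach is not made up. A row lasts 1/10 s, in which the tool goes at most 50 mm and 8.59 degrees, less where a joint would pass 70% of its speed; a pose out of reach is approached as far as the arm can. A call with a number of a shift or a turn outside -1 to 1 is refused whole. A call with a gripper value outside its range is refused whole. The fingers move at their own pace and stop on an object; the grip force is fixed at half the most. Time passes only in rows, so rows that do not move let the fingers close. It gives the time, the measured TCP pose, the force, the opening and the grip force at its end, in the units of the state.
- state(): the state, without advancing time (a new reading comes with each control period).
- read_camera(name): name is "scene" or "top"; returns a dict with "pixels" (384x512x3 uint8, red, green, blue), "mtx" (3x3 intrinsics, pixels), "distortion" ([k1, k2, p1, p2, k3] as OpenCV has them; the pictures are not rectified), "rvec" (rotation vector, rad) and "tvec" (3), from world to camera coordinates, as OpenCV has them. Camera axes: x right, y down, z forward; pixel columns grow to the right and rows downward; lengths in m; the calibration is good to about 2 mm. A picture is of the moment at which its call begins. There is no depth.
- finish_job(): hands the job in; it is judged then, once.
The state is a dict: "clock": time; "joint_pos": joint angles; "qd": joint speeds; "effort": joint torques, N m; "tcp_pos": TCP position; "ee_rot": TCP orientation; "force": force on the tool from outside, world axes, zero at the start; "torque": the same for the moment, N m; "gripper_width": finger opening in m; "finger_force": force on a finger pad.
Only numpy, scipy, OpenCV 4.12 (cv2) and the standard library are available. Lean on these libraries where they do the work, as an engineer would, in place of code of your own. Each camera call takes 0.05 s, during which the arm holds its last target. There are 200 camera calls.

### The job

Press the release button on the front of the storage case so that its lid springs open, and put every steel length bar lying on the bench back in its own slot, the one made for its length and marked with the same number of dots, lying flat on the slot's floor. When all of them are away, swing the lid down gently, without letting it slam, until it rests on the tray and latches shut. Leave the other things on the bench standing where they are.

Things in the scene. Friction and masses are not known exactly. Their poses are not given: they have to be found in the camera images.
- bar_60: length reference bar, 60 mm: a plain steel bar 60 x 30 x 14 mm (x y z, up to 0.36 kg) with a black square grip post, 18 x 18 mm, standing 30 mm up from the middle of its top (post top 44 mm above the underside). 1 small black dot(s) in a row at each end of its top. Origin: centre of the underside; x along the length, z up. Same either way round. On the bench at the start, or absent
- slot_60 (a point): centre of the floor of the slot for the 60 mm bar: a recess 65 x 34 mm, 8 mm deep, open above, in a black insert 136 x 45.5 mm in the case; 1 white dot(s) in a row at each end of the insert. x along the slot, y across it, z up. The five inserts lie side by side, 46 mm apart, in any order, their floor 7 mm above the bench
- bar_75: length reference bar, 75 mm: a plain steel bar 75 x 30 x 14 mm (x y z, up to 0.36 kg) with a black square grip post, 18 x 18 mm, standing 30 mm up from the middle of its top (post top 44 mm above the underside). 2 small black dot(s) in a row at each end of its top. Origin: centre of the underside; x along the length, z up. Same either way round. On the bench at the start, or absent
- slot_75 (a point): centre of the floor of the slot for the 75 mm bar: a recess 80 x 34 mm, 8 mm deep, open above, in a black insert 136 x 45.5 mm in the case; 2 white dot(s) in a row at each end of the insert. x along the slot, y across it, z up. The five inserts lie side by side, 46 mm apart, in any order, their floor 7 mm above the bench
- bar_90: length reference bar, 90 mm: a plain steel bar 90 x 30 x 14 mm (x y z, up to 0.36 kg) with a black square grip post, 18 x 18 mm, standing 30 mm up from the middle of its top (post top 44 mm above the underside). 3 small black dot(s) in a row at each end of its top. Origin: centre of the underside; x along the length, z up. Same either way round. On the bench at the start, or absent
- slot_90 (a point): centre of the floor of the slot for the 90 mm bar: a recess 95 x 34 mm, 8 mm deep, open above, in a black insert 136 x 45.5 mm in the case; 3 white dot(s) in a row at each end of the insert. x along the slot, y across it, z up. The five inserts lie side by side, 46 mm apart, in any order, their floor 7 mm above the bench
- bar_105: length reference bar, 105 mm: a plain steel bar 105 x 30 x 14 mm (x y z, up to 0.36 kg) with a black square grip post, 18 x 18 mm, standing 30 mm up from the middle of its top (post top 44 mm above the underside). 4 small black dot(s) in a row at each end of its top. Origin: centre of the underside; x along the length, z up. Same either way round. On the bench at the start, or absent
- slot_105 (a point): centre of the floor of the slot for the 105 mm bar: a recess 110 x 34 mm, 8 mm deep, open above, in a black insert 136 x 45.5 mm in the case; 4 white dot(s) in a row at each end of the insert. x along the slot, y across it, z up. The five inserts lie side by side, 46 mm apart, in any order, their floor 7 mm above the bench
- bar_120: length reference bar, 120 mm: a plain steel bar 120 x 30 x 14 mm (x y z, up to 0.36 kg) with a black square grip post, 18 x 18 mm, standing 30 mm up from the middle of its top (post top 44 mm above the underside). 5 small black dot(s) in a row at each end of its top. Origin: centre of the underside; x along the length, z up. Same either way round. On the bench at the start, or absent
- slot_120 (a point): centre of the floor of the slot for the 120 mm bar: a recess 125 x 34 mm, 8 mm deep, open above, in a black insert 136 x 45.5 mm in the case; 5 white dot(s) in a row at each end of the insert. x along the slot, y across it, z up. The five inserts lie side by side, 46 mm apart, in any order, their floor 7 mm above the bench
- case: fixed storage case: a grey plastic tray 148 x 242 mm (x y) with a rim 18 mm high, holding the five inserts; a latch block 70 mm wide and 14 mm high juts 60 mm out in front of it (-x side, towards the robot), with a latch housing (36 mm high) next to the lid. Origin: underside, centre of the tray; x to the back (hinge side), y along the hinge, z up
- case_hinge (a point): middle of the lid's hinge line, at the back edge of the tray: 74 mm behind the case origin and 18 mm up; axes as those of the case (the hinge runs along y). The open lid stands up here to 168 mm above the bench
- lid (a joint): angle of the aluminium lid, a shell 148 x 242 x 42 mm hinged at the back: 0 shut on the tray rim (top 60 mm above the bench), 1.5 rad open, about upright, at its stop. A spring throws it open once unlatched (about 1 s) and whenever it is let go half way; about 1 N on the free edge moves it shut, and 5 to 10 N near the front edge over the last 5 mm snaps the latch
- lid_top (a point): point on the outside (top) face of the lid, on its centre line, 125 mm from the hinge line and 23 mm from the front edge: a good place to push it shut; moves with the lid. z points out of the lid's outer face, -x to its front edge
- release (a joint): travel of the release button, 0 up, 0.008 m fully down (6 N there); the latch lets go after about 5 mm. It springs back up
- release_top (a point): centre of the top of the round release button (26 mm across), on the latch block in front of the lid, pressed straight down; 47 mm in front of the lid's front face
- beaker: 100 ml beaker, 52 mm across and 68 mm high, standing among the bars; a bystander. Origin: centre of the underside
- tape: roll of tape lying flat, 103 mm across, 25 mm high; a bystander. Origin: centre of the underside
- wash_bottle: wash bottle, 61 mm across, 179 mm high; a bystander. Origin: centre of the underside
- pipette: micropipette lying flat, 230 mm long, in front of the case; a bystander. Origin: centre of the underside
- spanner: spanner lying flat, 158 mm long, in front of the bars; a bystander. Origin: centre of the underside
Mind the look-alikes: they are no part of the job. What is shaped like the bar_75 but blue or pink is not meant.

How it is judged:
By the outcome, as a careful person would: the job done as asked, in the order asked, and still so for the second after the job is handed in, with the robot touching nothing.
Of bar_60, bar_75, bar_90, bar_105, bar_120 only 4 to 5 are there at a start; the rules pass over those that are not, and their reading is None.
At some moment in a run one of bar_60, bar_75, bar_90, bar_105, bar_120 may be knocked a few centimetres aside while the robot is not near it.
It also fails if it takes over 192 s, if anything falls off the work surface, if the arm or the gripper's body presses on something with over 40 N, if the wrist force passes 120 N, or if a joint passes its speed limit or range.

## Working session

There is one attempt and no reset: what is moved stays moved. The work goes in short steps, Python scripts to look and compute and a tool call to move; the robot and the scene stay as the last step left them, time stands still between calls to the robot, and variables do not carry over. Pictures are saved under pics/ and viewed, at most 16 in all, crops included, and the job is handed in when it is done.

Besides the shell and the picture viewer there is one more tool, called as name(argument=value, ...) on one line, values as JSON. jog_arm: Moves the arm, as the interface text tells. Shifts and turns lie within -1 to 1; 1 stands for 50 cm of shift or pi/4 rad of turn. Its arguments: {"type":"object","properties":{"deltas":{"type":"string"}},"required":["deltas"]}

```bash
mkdir -p pics; cat > h.py <<'E'
import numpy as np, cv2
from rig import state, read_camera, finish_job
def cam(n):
    c=read_camera(n); c['R']=cv2.Rodrigues(np.array(c['rvec'],float))[0]; c['t']=np.array(c['tvec'],float).ravel()
    c['K']=np.array(c['mtx'],float); c['D']=np.array(c['distortion'],float); return c
def ray(c,uv,z):
    uv=np.array(uv,float).reshape(-1,1,2)
    n=cv2.undistortPoints(uv,c['K'],c['D']).reshape(-1,2)
    d=np.c_[n,np.ones(len(n))]@c['R']; o=-c['R'].T@c['t']
    s=(z-o[2])/d[:,2]; return o+d*s[:,None]
def proj(c,P):
    return cv2.projectPoints(np.array(P,float).reshape(-1,3),np.array(c['rvec'],float),c['t'],c['K'],c['D'])[0].reshape(-1,2)
def save(c,n): cv2.imwrite('pics/'+n,cv2.cvtColor(c['pixels'],cv2.COLOR_RGB2BGR))
E
python3 - <<'E'
from h import *
a=cam('top');b=cam('scene')
for c in(a,b): print(-c['R'].T@c['t'],c['R'][2],c['K'][0,0])
im=[cv2.cvtColor(c['pixels'],cv2.COLOR_RGB2BGR) for c in(a,b)]
cv2.imwrite('pics/top0.png',cv2.resize(im[0],(800,600),interpolation=cv2.INTER_CUBIC))
cv2.imwrite('pics/scene0.png',cv2.resize(im[1],(800,600),interpolation=cv2.INTER_CUBIC))
s=state();print(s['tcp_pos'],s['ee_rot'],s['gripper_width'],s['clock'])
E
```

```text
[ 0.36712566 -0.01599769  1.23103885] [ 0.17723435  0.01775214 -0.98400856] 407.62599796797883
[ 0.13779854 -0.40035347  0.67639099] [ 0.50931483  0.46327728 -0.72523966] 347.0046757686585
[0.21270039 0.64007078 0.23042502] [-5.01695765e-01 -3.10114393e+00  2.53621336e-03] 0.08573246645419763 0.1
```

View pics/top0.png

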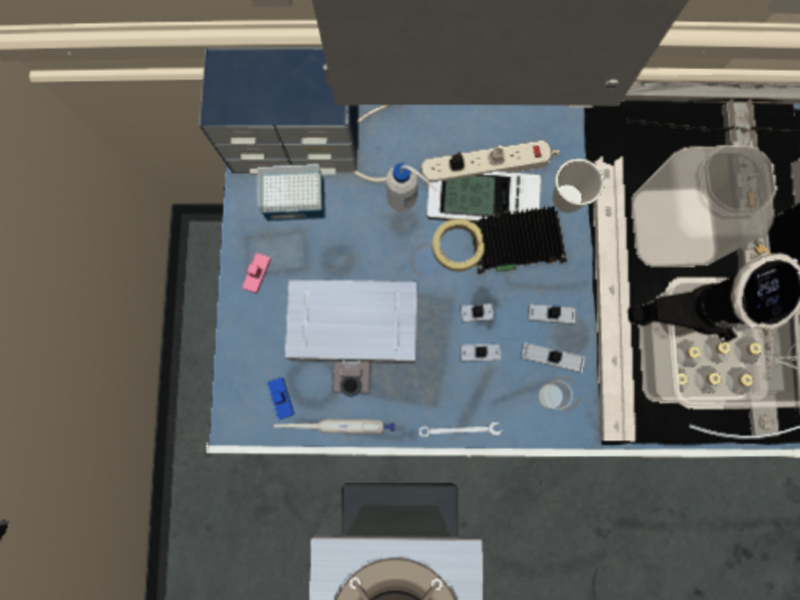

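View pics/scene0.png

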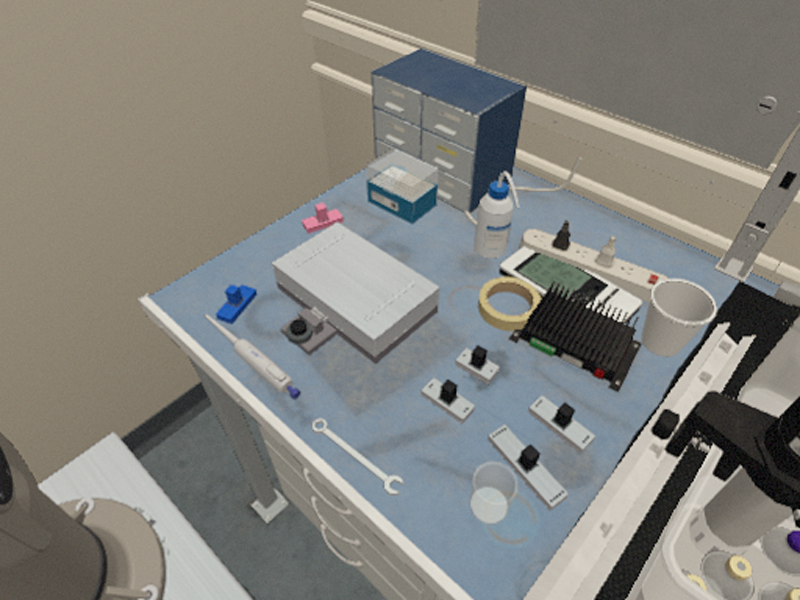

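Top view: shut case at (352,320), release button at (350,383), steel bars at (477,313), (552,314), (481,352) and (553,357). Look-alikes are the blue one at (280,397) and the pink one at (257,272). I choose the four plain steel ones.

```bash
cat >> h.py <<'E'
def barmask(c):
    h=cv2.cvtColor(c['pixels'],cv2.COLOR_RGB2HSV)
    return ((h[...,1]<50)&(h[...,2]>105)).astype(np.uint8)
def bars(c,pts,zt=0.014,rad=0.085):
    """pts: rough world xy list; returns centre, angle, size of bar tops by masked rays onto z=zt"""
    out=[]
    m0=barmask(c); dark=(c['pixels'].max(2)<70).astype(np.uint8)
    S=4
    for p in pts:
        u,v=proj(c,[p[0],p[1],zt])[0]
        x0,y0=int(u)-36,int(v)-36; sl=(slice(y0,y0+72),slice(x0,x0+72))
        m=cv2.resize(((m0|dark)[sl]*255),None,fx=S,fy=S,interpolation=cv2.INTER_LINEAR)>127
        cs,_=cv2.findContours(m.astype(np.uint8),cv2.RETR_EXTERNAL,cv2.CHAIN_APPROX_NONE)
        k=max(cs,key=lambda k:cv2.pointPolygonTest(k,((u-x0)*S,(v-y0)*S),True))
        q=(k.reshape(-1,2)+.5)/S-.5+[x0,y0]
        W=ray(c,q,zt)[:,:2]
        r=cv2.minAreaRect((W*1000).astype(np.float32)); (w,l),a=r[1],r[2]
        if w>l: w,l,a=l,w,a-90
        a=(a+90+90)%180-90   # long axis angle in world deg
        d=cv2.resize(dark[sl]*255,None,fx=S,fy=S)>127
        n,lab,st,ce=cv2.connectedComponentsWithStats(d.astype(np.uint8))
        pc=None
        if n>1:
            i=min(range(1,n),key=lambda i:np.hypot(*(ce[i]-[(u-x0)*S,(v-y0)*S]))-0.01*st[i,4]); pc=ray(c,(ce[i]+.5)/S-.5+[x0,y0],0.03)[0,:2]
        out.append((np.array(r[0]),l,w,a,pc))
    return out
E
python3 - <<'E'
from h import *
a=cam('top');b=cam('scene')
k=512/800
P=ray(a,np.array([[477,315],[552,316],[481,354],[553,358]])*k,0.014)
for c in(a,b):
    for r in bars(c,P): print(np.round(r[0],1),'l %.1f w %.1f ang %.1f'%r[1:4],None if r[4] is None else np.round(r[4]*1000,1))
print('case corners z.06 top',np.round(ray(a,np.array([[287.5,281.5],[416,281.5],[415,360],[286.5,359]])*k,.06)*1000))
print('button',ray(a,np.array([350,383])*k,.03),ray(b,np.array([299,327])*k,.03))
B=cv2.cvtColor(a['pixels'],cv2.COLOR_RGB2BGR)[160:264,170:390]; B2=cv2.cvtColor(b['pixels'],cv2.COLOR_RGB2BGR)[215:335,165:385]
o=np.vstack([cv2.resize(x,(620,int(x.shape[0]*620/220)),interpolation=cv2.INTER_CUBIC) for x in(B,B2)])[:600]
cv2.imwrite('pics/crop1.png',o)
E
```

```text
[ 573.4 -154.5] l 65.3 w 34.7 ang -85.2 [ 572.5 -154.1]
[ 573.2 -323.3] l 223.8 w 166.8 ang -2.9 [ 571.  -299.6]
[ 494.9 -159.4] l 80.1 w 35.3 ang -89.6 [ 496.  -159.1]
[ 492.6 -319.3] l 215.8 w 166.9 ang -2.7 [ 486.7 -297.9]
[ 577.9 -150.6] l 210.5 w 181.6 ang 41.2 [ 573.6 -154.5]
[ 577.  -297.8] l 197.3 w 166.7 ang 35.1 [ 572.4 -299.7]
[ 501.3 -156.9] l 187.9 w 174.0 ang 42.1 [ 496.3 -159.7]
[ 495.  -297.3] l 169.2 w 157.4 ang 37.5 [ 487.6 -298.6]
case corners z.06 top [[622. 206.  60.]
 [623. -36.  60.]
 [475. -35.  60.]
 [475. 203.  60.]]
button [[0.43367587 0.08659261 0.03      ]] [[0.43311934 0.08734933 0.03      ]]
```

View pics/crop1.png

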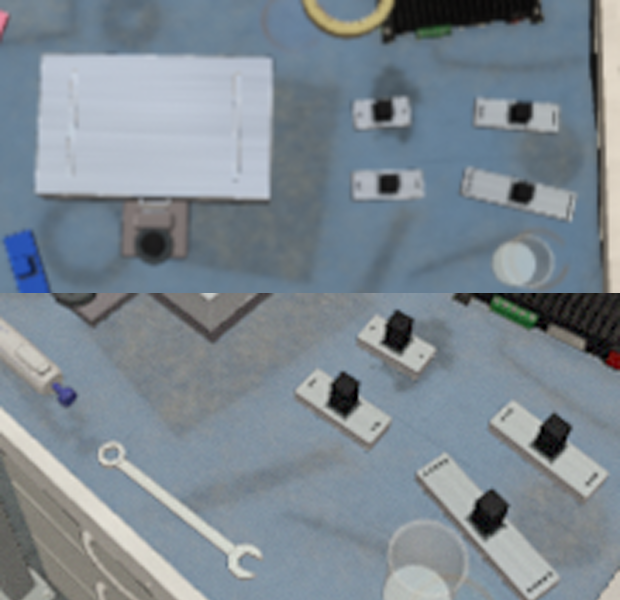

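Crop: 1 dot/60 mm at crop (382,112), 2 dots/75 mm at (388,185), 3 dots/90 mm at (518,113), and 5 dots/120 mm at (520,190). The 105 mm bar is absent. I'll refine the numbers and plan the move to the button.

```bash
sed -i 's/h\[...,1\]<50)&(h\[...,2\]>105/h[...,1]<60)\&(h[...,2]>145/' h.py; cat >> h.py <<'E'
from scipy.spatial.transform import Rotation as Ro
def go(x,y,z,yaw=None):
    """report roll units (to tool-y angle yaw deg, mod 180) and shifts in units of 50 cm in the tool axes after the roll"""
    s=state(); R=Ro.from_rotvec(s['ee_rot']).as_matrix(); a=np.degrees(np.arctan2(R[1,1],R[0,1]))
    if yaw is None: yaw=a
    d=yaw-a; d=(d+180)%360-180
    R2=Ro.from_euler('z',d,degrees=True).as_matrix()@R
    v=R2.T@(np.array([x,y,z])-s['tcp_pos'])/0.5
    print('tcp',np.round(s['tcp_pos'],4),'yaw %.1f tilt %.2f roll %.3f'%(a,np.degrees(np.arccos(-R[2,2])),-d/45),'d',np.round(v,4),'F',np.round(s['force'],1),'w %.4f'%s['gripper_width'],'t %.1f'%s['clock'])
E
python3 - <<'E'
from h import *
a=cam('top');b=cam('scene')
P=[[.573,-.154],[.572,-.3],[.496,-.159],[.487,-.298]]
for c in(a,b):
    for r in bars(c,P): print(np.round(r[0],1),'l %.1f w %.1f ang %.1f'%r[1:4],None if r[4] is None else np.round(r[4]*1000,1))
for c in(a,b):
    u,v=proj(c,[.432,.087,.03])[0].astype(int); s=c['pixels'][v-12:v+13,u-12:u+13].max(2)<60
    n,l,st,ce=cv2.connectedComponentsWithStats(s.astype(np.uint8))
    i=1+np.argmax(st[1:,4]); 
    for z in(.02,.03): print('button',st[i],ray(c,ce[i]+[u-12,v-12],z)*1000)
go(.43,.087,.12,0)
E
```

```text
[ 575.2 -155.9] l 21.0 w 17.4 ang -0.7 [ 572.5 -154.1]
[ 570.1 -319.2] l 54.3 w 32.9 ang -89.7 [ 571.  -299.6]
[ 496.4 -160.8] l 77.4 w 32.3 ang -89.6 [ 496.  -159.1]
[ 481.4 -324.6] l 71.5 w 33.1 ang 76.1 [ 486.7 -297.9]
[ 577.1 -149.2] l 223.8 w 163.4 ang 33.0 [ 573.6 -154.3]
[ 574.9 -296.3] l 180.7 w 153.2 ang 34.9 [ 572.2 -299.8]
[ 506.1 -154.2] l 189.7 w 173.2 ang 42.2 [ 496.6 -159.6]
[ 496.6 -296.3] l 171.1 w 157.3 ang -47.9 [ 487.6 -298.6]
button [ 8  9 10 10 80] [[430.38373637  87.84935332  20.        ]]
button [ 8  9 10 10 80] [[429.86139082  86.9918495   30.        ]]
button [ 7  7 11 11 88] [[436.58207564  96.20602844  20.        ]]
button [ 7  7 11 11 88] [[432.03016162  88.64103277  30.        ]]
tcp [0.2128 0.6404 0.231 ] yaw 71.6 tilt 0.03 roll 1.591 d [-1.1068  0.4345  0.2217] F [ 0.8 -0.1 -0.1] w 0.0853 t 0.3
```

jog_arm(deltas="0 0 0 0 0.177; 0 0 0 0 0.177; 0 0 0 0 0.177; 0 0 0 0 0.177; 0 0 0 0 0.177; 0 0 0 0 0.177; 0 0 0 0 0.177; 0 0 0 0 0.177")

```text
clock: 1.1
tcp_pos: [0.2127, 0.6405, 0.2312]
ee_rot: [-2.07, -2.363, 0.0]
force: [-0.3, 0.2, -0.4]
gripper_width: 0.0003
finger_force: 0.0
```

jog_arm(deltas="0 0 0 0 0.175; 0 -0.06 0.05 0 0; 0 -0.06 0.05 0 0; 0 -0.06 0.05 0 0; 0 -0.06 0.05 0 0; 0 -0.06 0.05 0 0; 0 -0.06 0.05 0 0; 0 -0.06 0.05 0 0")

```text
clock: 1.9
tcp_pos: [0.3887, 0.4294, 0.2315]
ee_rot: [-2.221, -2.222, -0.0]
force: [-0.1, -0.5, 0.7]
gripper_width: 0.0002
finger_force: 0.0
```

jog_arm(deltas="0 -0.07 0.01 0.02 0; 0 -0.07 0.01 0.02 0; 0 -0.07 0.01 0.02 0; 0 -0.07 0.01 0.02 0; 0 -0.07 0.01 0.02 0; 0 -0.07 0.01 0.02 0; 0 -0.07 0.01 0.02 0; 0 -0.07 0.01 0.02 0")

```text
clock: 2.7
tcp_pos: [0.4282, 0.1495, 0.1512]
ee_rot: [2.221, 2.222, 0.001]
force: [1.2, -0.1, -1.4]
gripper_width: -0.0001
finger_force: 0.0
```

```bash
python3 -c "
from h import *
go(.43,.087,.04,0)"
```

```text
tcp [0.4282 0.1495 0.1512] yaw 0.0 tilt 0.05 roll 0.001 d [-0.1251  0.0035  0.2223] F [ 1.2 -0.1 -1.4] w -0.0001 t 2.7
```

jog_arm(deltas="0 -0.06 0 0.05 0; 0 -0.065 0 0.05 0; 0 0 0 0.05 0; 0 0 0 0.04 0; 0 0 0 0.01 0; 0 0 0 0.006 0; 0 0 0 0.004 0; 0 0 0 0.004 0")

```text
clock: 3.5
tcp_pos: [0.4288, 0.0887, 0.045]
ee_rot: [2.22, 2.222, 0.003]
force: [-0.6, 0.0, -0.4]
gripper_width: 0.0
finger_force: 0.0
```

jog_arm(deltas="0 0 0 0.004 0; 0 0 0 0.004 0")

```text
clock: 3.7
tcp_pos: [0.4284, 0.0885, 0.0406]
ee_rot: [2.22, 2.222, 0.002]
force: [-0.5, -0.3, -0.3]
gripper_width: -0.0001
finger_force: 0.0
```

jog_arm(deltas="0 0 0 0.006 0; 0 0 0 0.006 0; 0 0 0 0.006 0; 0 0 0 0.006 0")

```text
clock: 4.1
tcp_pos: [0.4285, 0.0885, 0.0291]
ee_rot: [-2.221, -2.221, -0.001]
force: [-12.0, -3.3, 66.6]
gripper_width: 0.0002
finger_force: 33.4
```

jog_arm(deltas="0 0 0 0.004 0; 0 0 0 0.004 0")

```text
clock: 4.3
tcp_pos: [0.4288, 0.0885, 0.0283]
ee_rot: [-2.22, -2.217, -0.004]
force: [-25.1, -4.1, 116.5]
gripper_width: -0.0001
finger_force: 58.3
```

jog_arm(deltas="0 0 0 -0.02 0; 0 0 0 -0.05 0; 0 0 0 -0.06 0; 0 0 0 -0.06 0; 0 0 0 -0.06 0")

```text
clock: 4.8
tcp_pos: [0.4277, 0.0879, 0.15]
ee_rot: [-2.221, -2.222, 0.001]
force: [1.5, 0.4, -0.5]
gripper_width: -0.0001
finger_force: 0.0
```

```bash
python3 - <<'E'
from h import *
go(.43,.087,.04,0)
b=cam('scene')
cv2.imwrite('pics/s1.png',cv2.resize(cv2.cvtColor(b['pixels'],cv2.COLOR_RGB2BGR)[80:300,120:340],(600,600),interpolation=cv2.INTER_CUBIC))
E
```

```text
tcp [0.4277 0.0879 0.15  ] yaw 0.0 tilt 0.05 roll 0.000 d [-0.0016  0.0048  0.2201] F [ 1.5  0.4 -0.5] w -0.0001 t 4.8
```

View pics/s1.png

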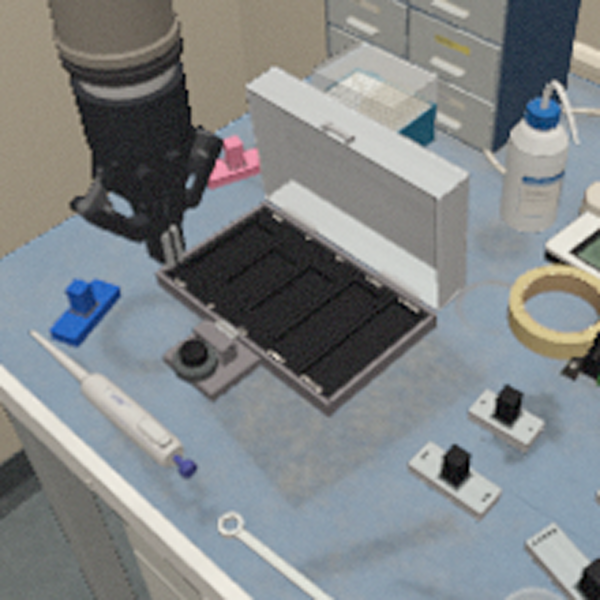

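The lid is open. Next I move toward the 75 bar with a 90° roll, then view the tray from the top.

jog_arm(deltas="0.5 0 0 0 0.182; 0.5 0 0 0 0.182; 0.5 0 0 0 0.182; 0.5 0 0 0 0.182; 0.5 0 0 0 0.182; 0.5 0 0 0 0.182; 0.5 0 0 0 0.182; 0.5 0 0 0 0.182")

```text
clock: 5.65
tcp_pos: [0.4278, 0.088, 0.1488]
ee_rot: [3.072, 0.657, -0.001]
force: [0.5, -0.1, -0.4]
gripper_width: 0.0427
finger_force: 0.0
```

jog_arm(deltas="0.5 0 0 0 0.182; 0.5 0 0 0 0.182; 0.5 0 0 0 0.18; 0.5 0.02 0.07 0 0; 0.5 0.02 0.07 0 0; 0.5 0.02 0.07 0 0; 0.5 0.02 0.07 0 0; 0.5 0.02 0.07 0 0")

```text
clock: 6.45
tcp_pos: [0.4781, -0.0881, 0.1488]
ee_rot: [3.141, 0.001, -0.001]
force: [1.1, 0.5, -0.1]
gripper_width: 0.0429
finger_force: 0.0
```

jog_arm(deltas="0.5 0.02 0.07 0 0; 0.5 0.018 0.075 0 0; 0.5 0 0 0 0")

```text
clock: 6.75
tcp_pos: [0.4973, -0.1655, 0.1494]
ee_rot: [3.138, -0.011, 0.002]
force: [-0.6, -0.3, -0.7]
gripper_width: 0.0427
finger_force: 0.0
```

```bash
python3 - <<'E'
from h import *
a=cam('top'); cv2.imwrite('pics/t1.png',cv2.resize(cv2.cvtColor(a['pixels'],cv2.COLOR_RGB2BGR)[160:265,170:290],(800,600)if 0 else (686,600),interpolation=cv2.INTER_CUBIC))
go(.4965,-.1595,.06,-90)
np.save('a.npy',a,allow_pickle=True)
E
```

```text
tcp [ 0.4968 -0.1625  0.1489] yaw -90.3 tilt 0.10 roll -0.006 d [-0.0005 -0.0063  0.1779] F [-0.1  0.9 -0.4] w 0.0428 t 6.8
```

View pics/t1.png

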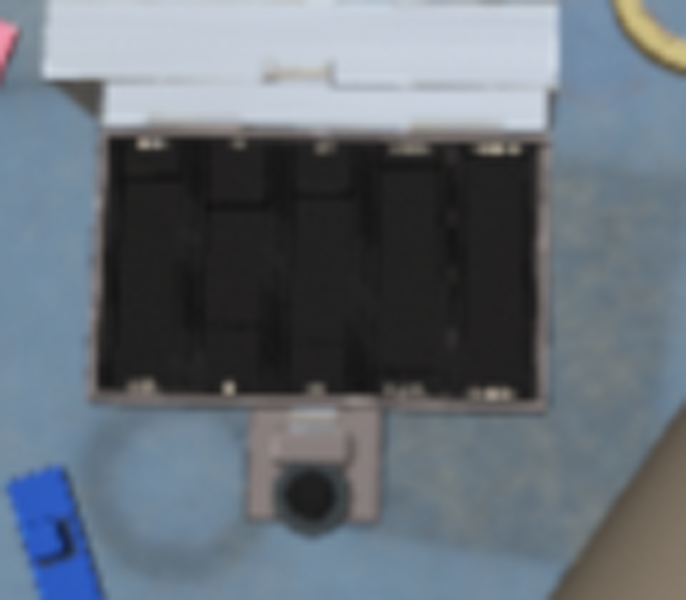

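Top crop: dot rows at the inserts' ends read, left to right, 3, 1, 2, 4, 5 (bottom row at crop (140,388), (229,388), (316,388), (403,390), (492,393)). From +y the slots are therefore 90, 60, 75, 105, 120. The dots give the slot grid.

```bash
python3 - <<'E'
from h import *
a=np.load('a.npy',allow_pickle=True).item()
k=686/120
g=a['pixels'].max(2).astype(float)
def dots(rows):
    out=[]
    for u,v in rows:
        x=int(round(u/k-.5))+170; y=int(round(v/k-.5))+160
        w=g[y-2:y+3,x-6:x+7].copy(); w=np.clip(w-60,0,None)
        # exclude rim rows
        yy,xx=np.mgrid[y-2:y+3,x-6:x+7]
        out.append([(w*xx).sum()/w.sum(),(w*yy).sum()/w.sum()])
    return out
U=[[140,388],[229,388],[316,388],[403,390],[492,393]]; T=[[150,143],[237,144],[323,146],[408,148],[497,149]]
A=ray(a,np.array(U)/k-.5+[170,160],.015); B=ray(a,np.array(T)/k-.5+[170,160],.015)
print(np.round(A*1000,1));print(np.round(B*1000,1))
C=ray(a,np.array([[98,130],[552,130],[546,410],[91,402]])/k-.5+[170,160],.018);print(np.round(C*1000,1),C.mean(0))
m=(A+B)/2; s=np.polyfit(np.arange(-2,3),m[:,0],1),np.polyfit(np.arange(-2,3),m[:,1],1); print(s)
d=(B-A).mean(0);print('axis deg',np.degrees(np.arctan2(d[1],d[0])),np.hypot(*d[:2]))
E
```

```text
[[486.6 179.1  15. ]
 [487.  132.3  15. ]
 [487.4  86.6  15. ]
 [486.7  41.   15. ]
 [485.5  -5.5  15. ]]
[[617.9 178.2  15. ]
 [617.6 131.6  15. ]
 [616.7  85.6  15. ]
 [615.9  40.2  15. ]
 [615.6  -7.2  15. ]]
[[624.2 205.9  18. ]
 [625.5 -36.4  18. ]
 [476.5 -33.7  18. ]
 [478.8 204.2  18. ]] [0.55124915 0.08497313 0.018     ]
(array([-4.40902810e-04,  5.51695777e-01]), array([-0.04615027,  0.08619895]))
axis deg -0.4559958277394366 0.13009848771846932
```

jog_arm(deltas="0.5 0 0 0.04 0; 0.5 0 0 0.04 0; 0.5 0 0 0.04 0; 0.5 0 0 0.04 0; 0.5 0 0 0.012 0; 0.5 0 0 0 0; 0.5 0 0 0 0")

```text
clock: 7.5
tcp_pos: [0.4975, -0.159, 0.0638]
ee_rot: [3.142, 0.001, 0.001]
force: [0.1, 0.2, -0.7]
gripper_width: 0.0428
finger_force: 0.0
```

```bash
python3 - <<'E'
from h import *
go(.4963,-.1595,.020,-90)
E
```

```text
tcp [ 0.4975 -0.159   0.0638] yaw -90.0 tilt 0.03 roll 0.001 d [-0.0024  0.0009  0.0876] F [ 0.1  0.2 -0.7] w 0.0428 t 7.5
```

jog_arm(deltas="0.5 -0.002 0 0.03 0; 0.5 0 0 0.03 0; 0.5 0 0 0.02 0; 0.5 0 0 0.007 0; 0 0 0 0 0; 0 0 0 0 0; 0 0 0 0 0; 0 0 0 0 0")

```text
clock: 8.3
tcp_pos: [0.4962, -0.1593, 0.0199]
ee_rot: [3.142, 0.001, 0.0]
force: [0.3, 0.3, -3.2]
gripper_width: 0.0169
finger_force: 58.7
```

jog_arm(deltas="0 0 0 0 0; 0 0 0 0 0; 0 0 0 -0.02 0; 0 0 0 -0.04 0; 0 0 0 -0.04 0; 0 0 0 -0.04 0; 0 0 0 -0.04 0; 0 0 0 0 0")

```text
clock: 9.1
tcp_pos: [0.4977, -0.16, 0.1124]
ee_rot: [3.141, 0.0, 0.007]
force: [1.1, -0.4, -2.0]
gripper_width: 0.0167
finger_force: 58.8
```

jog_arm(deltas="0 0 0 0 -0.181; 0 0 0 0 -0.181; 0 0 0 0 -0.181; 0 0 0 0 -0.181; 0 0 0 0 -0.181; 0 0 0 0 -0.181; 0 0 0 0 -0.181; 0 0 0 0 -0.181")

```text
clock: 9.9
tcp_pos: [0.4955, -0.1591, 0.1091]
ee_rot: [-2.641, -1.699, 0.001]
force: [-0.5, -0.1, -2.3]
gripper_width: 0.017
finger_force: 58.6
```

jog_arm(deltas="0 0 0 0 -0.181; 0 0 0 0 -0.181; 0 0 0 0 -0.179; 0 0.06 0.014 0 0; 0 0.07 0.014 0 0; 0 0.07 0.014 0 0; 0 0.07 0.014 0 0; 0 0.07 0.014 0 0")

```text
clock: 10.7
tcp_pos: [0.5321, 0.0117, 0.1091]
ee_rot: [-2.23, -2.211, 0.001]
force: [0.9, -0.0, -2.1]
gripper_width: 0.0166
finger_force: 58.7
```

jog_arm(deltas="0 0.07 0.014 0.02 0; 0 0.06 0.014 0.02 0; 0 0.022 0.012 0.02 0; 0 0 0 0.02 0; 0 0 0 0 0; 0 0 0 0 0")

```text
clock: 11.3
tcp_pos: [0.5528, 0.0837, 0.0694]
ee_rot: [2.234, 2.209, -0.003]
force: [0.9, 0.0, -2.8]
gripper_width: 0.0168
finger_force: 60.1
```

```bash
python3 - <<'E'
from h import *
go(.5517,.0862,.045,-.5)
a=cam('top');b=cam('scene')
f=lambda c,s:cv2.resize(cv2.cvtColor(c['pixels'],cv2.COLOR_RGB2BGR)[s],(600,300),interpolation=cv2.INTER_CUBIC)
cv2.imwrite('pics/c2.png',np.vstack([f(a,np.s_[180:240,180:300]),f(b,np.s_[150:230,170:330])]))
E
```

```text
tcp [0.5528 0.0837 0.0694] yaw -0.6 tilt 0.10 roll -0.003 d [ 0.0051 -0.0021  0.0489] F [ 0.9  0.  -2.8] w 0.0168 t 11.3
```

View pics/c2.png

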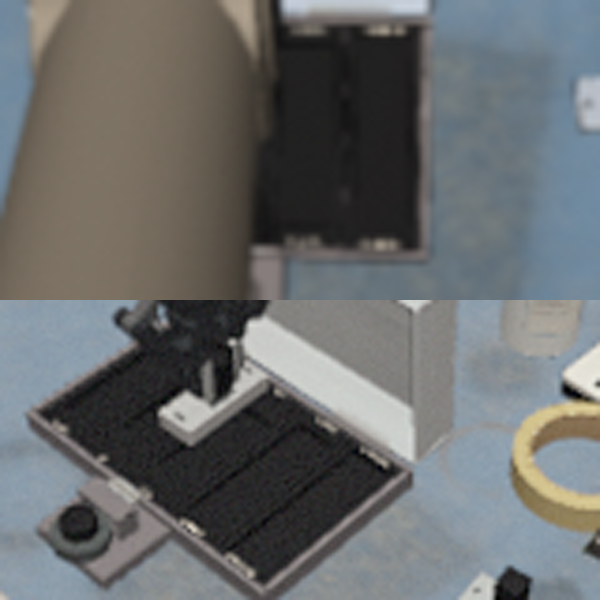

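The scene crop shows the held 75 bar over slot 75. Top-face corners are at crop (158,413), (188,433) and (270,380), and the slot's 2-dot marks at (143,492) and (280,392). I'll check the offset in the scene camera.

```bash
python3 - <<'E'
from h import *
b=cam('scene')
f=lambda q:(np.array(q,float)-[0,300])/3.75-.5+[170,150]
s=state();z=s['tcp_pos'][2]-.006;print(s['tcp_pos'])
print(np.round(1000*ray(b,f([[158,413],[188,433],[270,380]]),z),1))
print(np.round(1000*ray(b,f([[143,492],[280,392],[60,427],[238,566],[375,460]]),.015),1))
cv2.imwrite('pics/c3.png',cv2.resize(cv2.cvtColor(b['pixels'],cv2.COLOR_RGB2BGR)[160:220,190:260],(700,600),interpolation=cv2.INTER_CUBIC))
E
```

```text
[0.55324703 0.08463331 0.07020039]
[[514.7  98.5  64.2]
 [515.2  70.1  64.2]
 [587.7  65.4  64.2]]
[[486.5  89.9  15. ]
 [619.6  88.5  15. ]
 [488.5 179.9  15. ]
 [484.6  -3.2  15. ]
 [614.7  -7.5  15. ]]
```

View pics/c3.png

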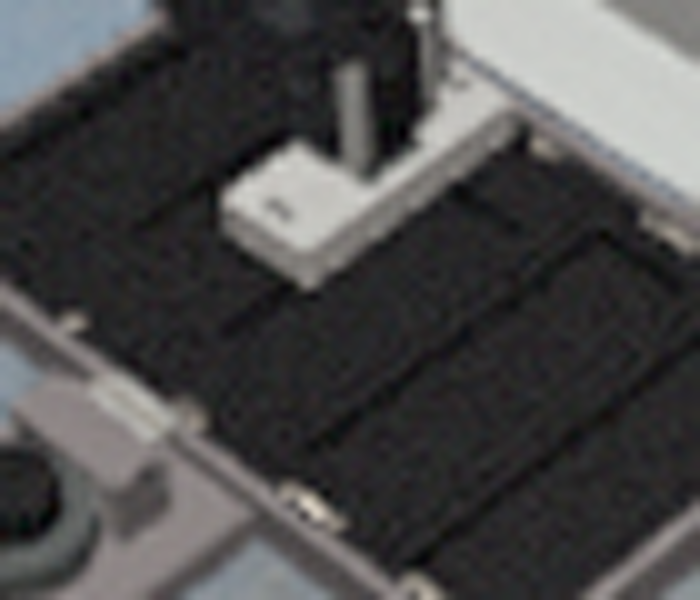

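jog_arm(deltas="0 0.005 -0.002 0.015 0; 0 0 0 0.02 0; 0 0 0 0.02 0; 0 0 0 0.01 0; 0 0 0 0 0; 0 0 0 0 0")

```text
clock: 12.05
tcp_pos: [0.5522, 0.0887, 0.0371]
ee_rot: [-2.231, -2.212, 0.0]
force: [0.7, -0.1, -1.5]
gripper_width: 0.0168
finger_force: 60.2
```

```bash
python3 - <<'E'
from h import *
go(.552,.0872,.027,-.5)
E
```

```text
tcp [0.5522 0.0887 0.0371] yaw -0.5 tilt 0.02 roll 0.001 d [-0.0029 -0.0005  0.0202] F [ 0.7 -0.1 -1.5] w 0.0168 t 12.1
```

jog_arm(deltas="0 -0.003 0 0 0; 0 0 0 0.004 0; 0 0 0 0.004 0; 0 0 0 0 0; 0 0 0 0 0")

```text
clock: 12.55
tcp_pos: [0.5521, 0.0872, 0.0332]
ee_rot: [-2.231, -2.212, 0.0]
force: [-0.3, 0.2, -3.4]
gripper_width: 0.0166
finger_force: 60.2
```

jog_arm(deltas="0 0 0 0.004 0; 0 0 0 0.004 0; 0 0 0 0 0; 0 0 0 0 0")

```text
clock: 12.95
tcp_pos: [0.552, 0.0872, 0.0292]
ee_rot: [-2.231, -2.212, 0.001]
force: [0.5, -0.6, -2.0]
gripper_width: 0.0165
finger_force: 60.2
```

jog_arm(deltas="0 0 0 0.004 0; 0 0 0 0 0; 0.35 0 0 0 0; 0.35 0 0 0 0; 0.35 0 0 0 0; 0.35 0 0 -0.02 0; 0.35 0 0 -0.04 0; 0.35 0 0 -0.04 0")

```text
clock: 13.75
tcp_pos: [0.5509, 0.0871, 0.0779]
ee_rot: [-2.229, -2.211, 0.003]
force: [0.2, 0.4, -0.7]
gripper_width: 0.0294
finger_force: 0.0
```

jog_arm(deltas="0.5 0 0 -0.04 0; 0.5 -0.06 0 -0.02 0; 0.5 -0.07 0 -0.02 0; 0.5 -0.07 0 0 0; 0.5 -0.07 0 0 0; 0.5 -0.07 0 0 0; 0.5 -0.07 0 0 0; 0.5 0 0 0 0")

```text
clock: 14.55
tcp_pos: [0.5499, -0.1242, 0.1186]
ee_rot: [2.237, 2.201, -0.002]
force: [0.2, 0.9, -0.1]
gripper_width: 0.0428
finger_force: 0.0
```

```bash
python3 - <<'E'
from h import *
go(.573,-.154,.12,-90)
a=cam('top');b=cam('scene')
for c in(a,b):
    for r in bars(c,[[.573,-.154],[.572,-.3],[.487,-.298]]): print(np.round(r[0],1),'l %.1f w %.1f ang %.1f'%r[1:4],None if r[4] is None else np.round(r[4]*1000,1))
f=lambda c,s:cv2.resize(cv2.cvtColor(c['pixels'],cv2.COLOR_RGB2BGR)[s],(600,300),interpolation=cv2.INTER_CUBIC)
cv2.imwrite('pics/c4.png',np.vstack([f(a,np.s_[150:270,180:420]),f(b,np.s_[150:320,170:510])]))
E
```

```text
tcp [ 0.5499 -0.1242  0.1186] yaw -0.9 tilt 0.19 roll 1.979 d [ 0.0461  0.0597 -0.0029] F [ 0.2  0.9 -0.1] w 0.0428 t 14.6
[ 651.6 -127.8] l 58.2 w 26.1 ang -14.1 [624.  -99.2]
[ 572.6 -301.2] l 95.4 w 34.5 ang 85.7 [ 571.  -299.2]
[ 488.8 -299.6] l 123.5 w 36.7 ang 76.7 [ 486.6 -297.6]
[ 584.2 -148.9] l 212.6 w 182.6 ang 41.1 [ 573.9 -154.1]
[ 585.5 -297.6] l 196.7 w 167.4 ang 34.9 [ 572.2 -299.7]
[ 496.6 -296.3] l 171.1 w 157.3 ang -47.9 [ 487.6 -298.7]
```

View pics/c4.png

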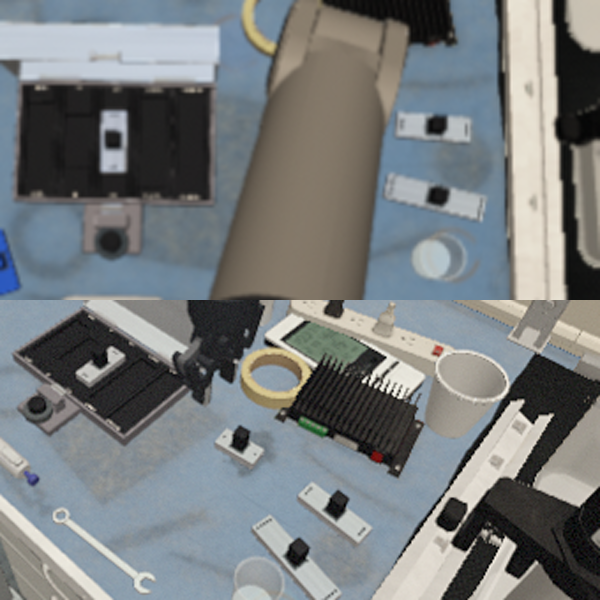

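75 sits in its slot. Next is bar 60, still at (0.573,-0.154).

jog_arm(deltas="0.5 0 0 0 0.173; 0.5 0 0 0 0.173; 0.5 0 0 0 0.173; 0.5 0 0 0 0.173; 0.5 0 0 0 0.173; 0.5 0 0 0 0.173; 0.5 0 0 0 0.173; 0.5 0 0 0 0.173")

```text
clock: 15.45
tcp_pos: [0.5509, -0.1155, 0.1175]
ee_rot: [-3.053, -0.736, -0.001]
force: [-0.3, 0.4, -0.9]
gripper_width: 0.0425
finger_force: 0.0
```

jog_arm(deltas="0.5 0 0 0 0.173; 0.5 0 0 0 0.173; 0.5 0.04 0.06 0 0.17; 0.5 0 0 0.04 0; 0.5 0 0 0.04 0; 0.5 0 0 0.02 0; 0.5 0 0 0 0; 0.5 0 0 0 0")

```text
clock: 16.25
tcp_pos: [0.5765, -0.1424, 0.0678]
ee_rot: [-3.139, -0.112, -0.001]
force: [-0.1, -0.6, 0.4]
gripper_width: 0.0425
finger_force: 0.0
```

```bash
python3 - <<'E'
from h import *
go(.5732,-.1543,.020,-86)
E
```

```text
tcp [ 0.5765 -0.1424  0.0678] yaw -85.9 tilt 0.03 roll 0.002 d [-0.0083  0.0233  0.0956] F [-0.1 -0.6  0.4] w 0.0425 t 16.2
```

jog_arm(deltas="0.5 -0.008 0.023 0 0; 0.5 0 0 0.03 0; 0.5 0 0 0.03 0; 0.5 0 0 0.025 0; 0.5 0 0 0.01 0; 0 0 0 0 0; 0 0 0 0 0; 0 0 0 0 0")

```text
clock: 17.05
tcp_pos: [0.5732, -0.1548, 0.02]
ee_rot: [3.14, 0.111, 0.001]
force: [0.6, 0.7, -1.5]
gripper_width: 0.0169
finger_force: 59.2
```

jog_arm(deltas="0 0 0 0 0; 0 0 0 0 0; 0 0 0 -0.02 0; 0 0 0 -0.04 0; 0 0 0 -0.04 0; 0 0 0 -0.04 0; 0 0 0 -0.04 0; 0 0 0 0 0")

```text
clock: 17.85
tcp_pos: [0.5748, -0.1556, 0.1129]
ee_rot: [3.139, 0.11, 0.008]
force: [0.1, -1.1, -2.6]
gripper_width: 0.0166
finger_force: 59.5
```

jog_arm(deltas="0 0 0 0 -0.173; 0 0 0 0 -0.173; 0 0 0 0 -0.173; 0 0 0 0 -0.173; 0 0 0 0 -0.173; 0 0 0 0 -0.173; 0 0 0 0 -0.173; 0 0 0 0 -0.173")

```text
clock: 18.65
tcp_pos: [0.5723, -0.1547, 0.109]
ee_rot: [-2.625, -1.725, 0.001]
force: [0.5, -0.2, -3.3]
gripper_width: 0.0168
finger_force: 59.4
```

jog_arm(deltas="0 0 0 0 -0.173; 0 0 0 0 -0.173; 0 0 0 0 -0.17; 0 0.05 0 0 0; 0 0.06 0 0 0; 0 0.06 -0.01 0 0; 0 0.06 -0.01 0 0; 0 0.06 -0.01 0 0")

```text
clock: 19.45
tcp_pos: [0.5583, -0.0087, 0.109]
ee_rot: [-2.23, -2.211, 0.001]
force: [0.6, -0.1, -2.7]
gripper_width: 0.017
finger_force: 59.4
```

jog_arm(deltas="0 0.06 -0.01 0 0; 0 0.06 0 0 0; 0 0.06 0 0 0; 0 0.06 0 0 0; 0 0.03 0 0 0; 0 0 0 0 0; 0 0 0 0 0")

```text
clock: 20.15
tcp_pos: [0.555, 0.1239, 0.1094]
ee_rot: [2.231, 2.211, -0.002]
force: [-0.2, -0.8, -2.8]
gripper_width: 0.0172
finger_force: 59.4
```

```bash
python3 - <<'E'
from h import *
go(.5523,.1332,.045,-.5)
E
```

```text
tcp [0.555  0.1239 0.1094] yaw -0.5 tilt 0.08 roll -0.000 d [ 0.0186 -0.0056  0.1288] F [-0.2 -0.8 -2.8] w 0.0172 t 20.1
```

jog_arm(deltas="0 0.018 -0.005 0.04 0; 0 0 0 0.04 0; 0 0 0 0.04 0; 0 0 0 0.015 0; 0 0 0 0 0; 0 0 0 0 0")

```text
clock: 20.75
tcp_pos: [0.5535, 0.1334, 0.0429]
ee_rot: [2.232, 2.21, 0.001]
force: [0.7, -0.2, -2.7]
gripper_width: 0.017
finger_force: 59.3
```

```bash
python3 - <<'E'
from h import *
go(.5523,.1332,.027,-.5)
E
```

```text
tcp [0.5535 0.1334 0.0429] yaw -0.6 tilt 0.05 roll -0.001 d [-0.0003 -0.0024  0.0318] F [ 0.7 -0.2 -2.7] w 0.0170 t 20.8
```

jog_arm(deltas="0 0 -0.002 0.008 0; 0 0 0 0.004 0; 0 0 0 0.004 0; 0 0 0 0.004 0; 0 0 0 0 0; 0 0 0 0 0")

```text
clock: 21.35
tcp_pos: [0.5522, 0.1343, 0.0344]
ee_rot: [-2.231, -2.212, -0.001]
force: [-5.6, -2.1, 17.9]
gripper_width: 0.0167
finger_force: 62.4
```

jog_arm(deltas="0 0 0 0.004 0; 0 0 0 0.004 0; 0 0 0 0 0; 0 0 0 0 0")

```text
clock: 21.75
tcp_pos: [0.5525, 0.1331, 0.0328]
ee_rot: [-2.232, -2.21, -0.002]
force: [-15.1, -5.7, 44.6]
gripper_width: 0.017
finger_force: 67.2
```

Contact at the insert edge; I back up and look.

jog_arm(deltas="0 0 0 -0.008 0; 0 0 0 -0.006 0; 0 0 0 0 0; 0 0 0 0 0")

```text
clock: 22.15
tcp_pos: [0.5516, 0.1345, 0.0348]
ee_rot: [-2.23, -2.213, 0.001]
force: [-0.2, -0.2, -2.4]
gripper_width: 0.017
finger_force: 60.7
```

```bash
python3 - <<'E'
from h import *
go(.5523,.1332,.027,-.5)
b=cam('scene')
cv2.imwrite('pics/c5.png',cv2.resize(cv2.cvtColor(b['pixels'],cv2.COLOR_RGB2BGR)[160:220,180:250],(700,600),interpolation=cv2.INTER_CUBIC))
E
```

```text
tcp [0.5516 0.1345 0.0348] yaw -0.4 tilt 0.03 roll 0.001 d [-0.0026  0.0014  0.0157] F [-0.2 -0.2 -2.4] w 0.0170 t 22.1
```

View pics/c5.png

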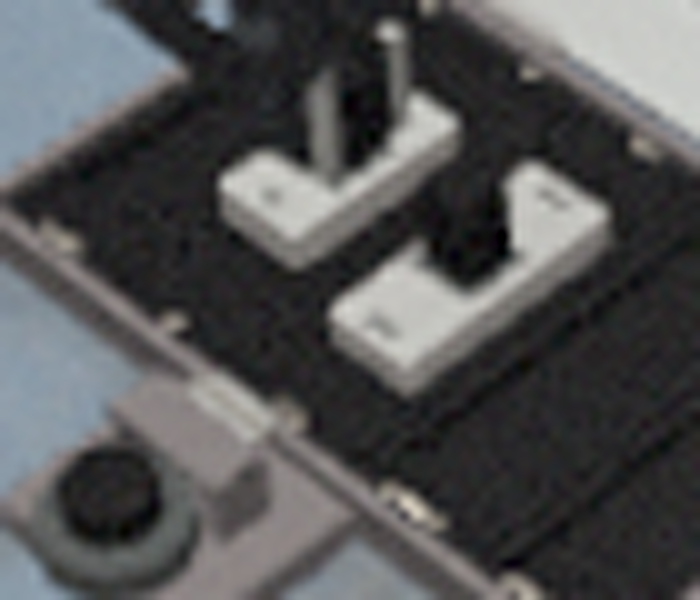

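Held 60: corners at crop (218,180), (295,243), (460,125). Seated 75: (328,308), (410,368), (610,212). I compare their lateral distance, which must be 46 mm.

```bash
python3 - <<'E'
from h import *
b=cam('scene')
f=lambda q:np.array(q,float)/10-.5+[180,160]
for z in(.027,.029): print(np.round(1000*ray(b,f([[218,180],[295,243],[460,125]]),z),1))
print(np.round(1000*ray(b,f([[328,308],[410,368],[610,212]]),.021),1))
print(np.round(1000*ray(b,f([[172,322],[530,72],[290,412],[645,147]]),.015),1))
E
```

```text
[[524.5 155.2  27. ]
 [522.4 122.5  27. ]
 [582.6 122.6  27. ]]
[[523.3 153.5  29. ]
 [521.2 120.9  29. ]
 [581.3 121.   29. ]]
[[515.8 103.4  21. ]
 [515.5  72.3  21. ]
 [590.2  73.6  21. ]]
[[488.5 134.5  15. ]
 [619.  133.2  15. ]
 [487.9  88.3  15. ]
 [618.8  88.4  15. ]]
```

jog_arm(deltas="0 0 0 -0.006 0; 0 -0.004 0.002 0 0; 0 0 0 0.004 0; 0 0 0 0.004 0; 0 0 0 0.004 0; 0 0 0 0 0; 0 0 0 0 0")

```text
clock: 22.95
tcp_pos: [0.5526, 0.1321, 0.032]
ee_rot: [-2.231, -2.212, 0.001]
force: [0.1, -0.5, -3.0]
gripper_width: 0.0166
finger_force: 60.6
```

jog_arm(deltas="0 0 0 0.004 0; 0 0 0 0 0; 0 0 0 0 0")

```text
clock: 23.25
tcp_pos: [0.5528, 0.1321, 0.0302]
ee_rot: [2.231, 2.212, -0.0]
force: [0.4, -1.5, -3.2]
gripper_width: 0.0167
finger_force: 60.6
```

jog_arm(deltas="0 0 0 0.004 0; 0 0 0 0.002 0; 0 0 0 0 0; 0 0 0 0 0")

```text
clock: 23.65
tcp_pos: [0.5529, 0.1321, 0.0272]
ee_rot: [2.231, 2.212, -0.0]
force: [0.9, -2.6, -3.9]
gripper_width: 0.0166
finger_force: 60.6
```

jog_arm(deltas="0 0 0 0.002 0; 0 0 0 0 0; 0.35 0 0 0 0; 0.35 0 0 0 0; 0.35 0 0 0 0; 0.35 0 0 -0.02 0; 0.35 0 0 -0.04 0; 0.35 0 0 -0.04 0")

```text
clock: 24.45
tcp_pos: [0.5515, 0.1323, 0.0768]
ee_rot: [-2.229, -2.211, 0.004]
force: [-0.1, 0.3, -0.4]
gripper_width: 0.0303
finger_force: 0.0
```

jog_arm(deltas="0.5 0 0 -0.04 0; 0.5 -0.06 0 -0.02 0; 0.5 -0.06 0 0 0; 0.5 -0.06 0 0 0; 0.5 -0.06 0 0 0; 0.5 -0.06 0 0 0; 0.5 -0.06 0 0 0; 0.5 -0.06 0 0 0")

```text
clock: 25.25
tcp_pos: [0.5513, -0.0787, 0.1072]
ee_rot: [2.23, 2.212, 0.001]
force: [0.8, -0.6, 0.5]
gripper_width: 0.0425
finger_force: 0.0
```

```bash
python3 - <<'E'
from h import *
go(.572,-.300,.12,-94)
a=cam('top');b=cam('scene')
for c in(a,b):
    for r in bars(c,[[.572,-.3],[.487,-.298]]): print(np.round(r[0],1),'l %.1f w %.1f ang %.1f'%r[1:4],None if r[4] is None else np.round(r[4]*1000,1))
f=lambda c,s:cv2.resize(cv2.cvtColor(c['pixels'],cv2.COLOR_RGB2BGR)[s],(600,300),interpolation=cv2.INTER_CUBIC)
cv2.imwrite('pics/c6.png',np.vstack([f(a,np.s_[150:270,180:420]),f(b,np.s_[150:320,170:510])]))
E
```

```text
tcp [ 0.5513 -0.0787  0.1072] yaw -0.5 tilt 0.06 roll 2.079 d [ 0.0722  0.4387 -0.0252] F [ 0.8 -0.6  0.5] w 0.0425 t 25.2
[ 572.6 -301.1] l 95.3 w 34.5 ang 85.7 [ 571.  -299.2]
[ 489.1 -300.3] l 124.7 w 37.6 ang 76.7 [ 486.8 -297.4]
[ 585.5 -297.6] l 196.7 w 167.4 ang 34.9 [ 572.1 -299.7]
[ 496.6 -296.3] l 171.1 w 157.3 ang -47.9 [ 487.6 -298.7]
```

View pics/c6.png

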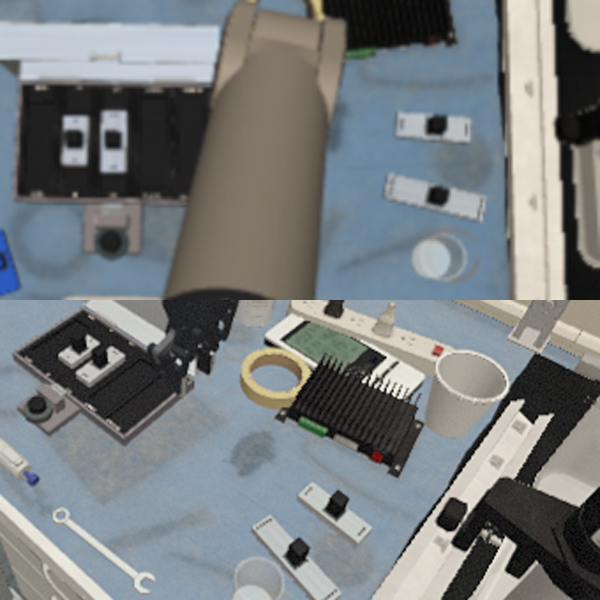

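60 is seated. Next is bar 90 at (0.572,-0.2995).

jog_arm(deltas="0.5 0 0 0 0.189; 0.5 0 0 0 0.189; 0.5 0 0 0 0.189; 0.5 0 0 0 0.189; 0.5 0 0 0 0.189; 0.5 0 0 0 0.189; 0.5 0 0 0 0.189; 0.5 0 0 0 0.189")

```text
clock: 26.15
tcp_pos: [0.5514, -0.0765, 0.1069]
ee_rot: [-3.087, -0.578, -0.001]
force: [-1.0, 0.7, 1.1]
gripper_width: 0.0427
finger_force: 0.0
```

jog_arm(deltas="0.5 0 0 0 0.189; 0.5 0 0 0 0.189; 0.5 0 0 0 0.189; 0.5 0.01 0.06 0 0; 0.5 0.01 0.06 0 0; 0.5 0.01 0.06 0 0; 0.5 0.01 0.06 0 0; 0.5 0.01 0.06 0 0")

```text
clock: 26.95
tcp_pos: [0.5662, -0.229, 0.1068]
ee_rot: [-3.139, 0.108, -0.001]
force: [0.0, 0.4, -0.2]
gripper_width: 0.0429
finger_force: 0.0
```

jog_arm(deltas="0.5 0.01 0.06 0 0; 0.5 0.01 0.06 0 0; 0.5 0 0 0.04 0; 0.5 0 0 0.04 0; 0.5 0 0 0 0; 0.5 0 0 0 0")

```text
clock: 27.55
tcp_pos: [0.5717, -0.2888, 0.0667]
ee_rot: [-3.139, 0.109, 0.0]
force: [-0.3, -0.3, 0.2]
gripper_width: 0.0427
finger_force: 0.0
```

```bash
python3 - <<'E'
from h import *
go(.572,-.2997,.020,-94)
E
```

```text
tcp [ 0.5717 -0.2888  0.0667] yaw -94.0 tilt 0.04 roll 0.001 d [0.0022 0.0217 0.0934] F [-0.3 -0.3  0.2] w 0.0427 t 27.6
```

jog_arm(deltas="0.5 0.002 0.022 0 0; 0.5 0 0 0.03 0; 0.5 0 0 0.03 0; 0.5 0 0 0.025 0; 0.5 0 0 0.008 0; 0 0 0 0 0; 0 0 0 0 0; 0 0 0 0 0")

```text
clock: 28.35
tcp_pos: [0.5717, -0.3007, 0.0201]
ee_rot: [3.14, -0.11, 0.001]
force: [0.0, -0.8, -2.3]
gripper_width: 0.0165
finger_force: 59.6
```

jog_arm(deltas="0 0 0 0 0; 0 0 0 0 0; 0 0 0 -0.02 0; 0 0 0 -0.04 0; 0 0 0 -0.04 0; 0 0 0 -0.04 0; 0 0 0 -0.04 0; 0 0 0 0 0")

```text
clock: 29.15
tcp_pos: [0.5731, -0.302, 0.1132]
ee_rot: [3.137, -0.111, 0.008]
force: [0.2, -0.6, -2.9]
gripper_width: 0.0168
finger_force: 59.7
```

jog_arm(deltas="0 0 0 0 -0.189; 0 0 0 0 -0.189; 0 0 0 0 -0.189; 0 0 0 0 -0.189; 0 0 0 0 -0.189; 0 0 0 0 -0.189; 0 0 0 0 -0.189; 0 0 0 0 -0.189")

```text
clock: 29.95
tcp_pos: [0.5709, -0.3004, 0.1089]
ee_rot: [-2.658, -1.673, 0.001]
force: [0.7, -0.4, -2.6]
gripper_width: 0.017
finger_force: 59.6
```

jog_arm(deltas="0 0 0 0 -0.189; 0 0 0 0 -0.189; 0 0 0 0 -0.188; 0 0.06 0 0 0; 0 0.06 0 0 0; 0 0.06 0 0 0; 0 0.06 -0.01 0 0; 0 0.06 -0.01 0 0")

```text
clock: 30.75
tcp_pos: [0.5621, -0.1493, 0.109]
ee_rot: [-2.231, -2.211, 0.001]
force: [0.6, 0.3, -2.1]
gripper_width: 0.017
finger_force: 59.6
```

jog_arm(deltas="0 0.06 -0.01 0 0; 0 0.06 -0.01 0 0; 0 0.06 0 0 0; 0 0.06 0 0 0; 0 0.06 0 0 0; 0 0.06 0 0 0; 0 0.06 0 0 0; 0 0.06 0 0 0")

```text
clock: 31.55
tcp_pos: [0.5544, 0.0905, 0.1092]
ee_rot: [-2.231, -2.211, 0.001]
force: [1.5, -0.7, -2.2]
gripper_width: 0.0172
finger_force: 59.6
```

jog_arm(deltas="0 0.06 0 0 0; 0 0.06 0 0 0; 0 0.04 0 0 0; 0 0 0 0 0; 0 0 0 0 0")

```text
clock: 32.05
tcp_pos: [0.5552, 0.1693, 0.1091]
ee_rot: [-2.23, -2.212, 0.002]
force: [-0.0, -0.4, -1.8]
gripper_width: 0.017
finger_force: 59.6
```

```bash
python3 - <<'E'
from h import *
go(.5528,.1782,.040,-.5)
E
```

```text
tcp [0.5552 0.1693 0.1091] yaw -0.5 tilt 0.07 roll 0.001 d [ 0.0179 -0.0049  0.1383] F [-0.  -0.4 -1.8] w 0.0170 t 32.0
```

jog_arm(deltas="0 0.018 -0.005 0.04 0; 0 0 0 0.04 0; 0 0 0 0.035 0; 0 0 0 0.016 0; 0 0 0 0 0; 0 0 0 0 0; 0 0 0 0 0")

```text
clock: 32.75
tcp_pos: [0.5541, 0.1784, 0.0452]
ee_rot: [2.232, 2.21, 0.002]
force: [0.7, -0.0, -3.5]
gripper_width: 0.0168
finger_force: 59.6
```

```bash
python3 - <<'E'
from h import *
go(.5528,.1782,.030,-.5)
E
```

```text
tcp [0.5541 0.1784 0.0452] yaw -0.6 tilt 0.10 roll -0.001 d [-0.0005 -0.0027  0.0305] F [ 0.7 -0.  -3.5] w 0.0168 t 32.8
```

jog_arm(deltas="0 0 -0.002 0.008 0; 0 0 0 0.006 0; 0 0 0 0.004 0; 0 0 0 0 0; 0 0 0 0 0")

```text
clock: 33.25
tcp_pos: [0.5523, 0.1786, 0.0352]
ee_rot: [-2.231, -2.211, 0.0]
force: [0.1, -0.3, -2.6]
gripper_width: 0.0169
finger_force: 59.6
```

jog_arm(deltas="0 0 0 0.004 0; 0 0 0 0 0; 0 0 0 0 0")

```text
clock: 33.55
tcp_pos: [0.5523, 0.1785, 0.0332]
ee_rot: [-2.231, -2.211, 0.0]
force: [-0.5, 0.9, -2.7]
gripper_width: 0.0167
finger_force: 59.6
```

Entering freely.

jog_arm(deltas="0 0 0 0.004 0; 0 0 0 0.004 0; 0 0 0 0 0; 0 0 0 0 0")

```text
clock: 33.95
tcp_pos: [0.5523, 0.1785, 0.0292]
ee_rot: [-2.231, -2.211, 0.0]
force: [0.7, 0.2, -2.4]
gripper_width: 0.0168
finger_force: 59.6
```

jog_arm(deltas="0 0 0 0.003 0; 0 0 0 0 0; 0 0 0 0 0")

```text
clock: 34.25
tcp_pos: [0.5523, 0.1786, 0.0278]
ee_rot: [-2.231, -2.211, 0.0]
force: [-0.6, -1.0, -3.6]
gripper_width: 0.0167
finger_force: 59.6
```

jog_arm(deltas="0 0 0 0.001 0; 0 0 0 0 0; 0.35 0 0 0 0; 0.35 0 0 0 0; 0.35 0 0 0 0; 0.35 0 0 -0.02 0; 0.35 0 0 -0.04 0; 0.35 0 0 -0.04 0")

```text
clock: 35.05
tcp_pos: [0.552, 0.1784, 0.0782]
ee_rot: [-2.231, -2.211, 0.001]
force: [0.2, 0.1, 0.4]
gripper_width: 0.03
finger_force: 0.0
```

jog_arm(deltas="0.5 0 0 -0.04 0; 0.5 -0.06 0 -0.02 0; 0.5 -0.06 0 0 0; 0.5 -0.06 0 0 0; 0.5 -0.06 0 0 0; 0.5 -0.06 -0.02 0 0; 0.5 -0.06 -0.02 0 0; 0.5 -0.06 -0.02 0 0")

```text
clock: 35.85
tcp_pos: [0.5203, -0.0324, 0.1082]
ee_rot: [2.231, 2.211, 0.001]
force: [-0.1, 0.4, 0.0]
gripper_width: 0.0424
finger_force: 0.0
```

jog_arm(deltas="0.5 -0.06 -0.01 0 0.18; 0.5 0 0 0 0.18; 0.5 0 0 0 0.18; 0.5 0 0 0 0.18; 0.5 0 0 0 0.18; 0.5 0 0 0 0.18; 0.5 0 0 0 0.18; 0.5 0 0 0 0.18")

```text
clock: 36.65
tcp_pos: [0.5155, -0.061, 0.1081]
ee_rot: [-3.071, -0.662, -0.002]
force: [-0.5, -0.1, 0.5]
gripper_width: 0.0427
finger_force: 0.0
```

jog_arm(deltas="0.5 0 0 0 0.18; 0.5 0 0 0 0.18; 0.5 0 0 0 0.18; 0.5 0 0 0 0.18; 0.5 0 0 0 0.12; 0.5 0 0 0 0")

```text
clock: 37.25
tcp_pos: [0.5154, -0.0608, 0.1079]
ee_rot: [-3.121, 0.359, -0.001]
force: [0.0, -0.3, -0.7]
gripper_width: 0.0427
finger_force: 0.0
```

```bash
python3 - <<'E'
from h import *
a=cam('top');b=cam('scene')
for c in(a,b):
    for r in bars(c,[[.487,-.298]]): print(np.round(r[0],1),'l %.1f w %.1f ang %.1f'%r[1:4],None if r[4] is None else np.round(r[4]*1000,1))
go(.4875,-.2985,.065,-103.5)
E
```

```text
[ 488.  -299.7] l 124.2 w 35.3 ang 76.7 [ 486.7 -297.6]
[ 496.6 -296.3] l 171.1 w 157.3 ang -47.9 [ 487.6 -298.7]
tcp [ 0.5154 -0.0609  0.1077] yaw -103.0 tilt 0.04 roll 0.012 d [0.0567 0.4751 0.0852] F [-0.3 -0.7  0.6] w 0.0430 t 37.4
```

jog_arm(deltas="0.5 0.007 0.06 0 0.012; 0.5 0.007 0.06 0 0; 0.5 0.007 0.06 0 0; 0.5 0.007 0.06 0 0; 0.5 0.007 0.06 0 0; 0.5 0.007 0.06 0 0; 0.5 0.007 0.06 0 0; 0.5 0.007 0.055 0 0")

```text
clock: 38.15
tcp_pos: [0.4863, -0.3001, 0.1076]
ee_rot: [-3.119, 0.371, -0.001]
force: [1.1, 0.5, -0.3]
gripper_width: 0.0428
finger_force: 0.0
```

jog_arm(deltas="0.5 0 0 0.04 0; 0.5 0 0 0.04 0; 0.5 0 0 0 0; 0.5 0 0 0 0")

```text
clock: 38.55
tcp_pos: [0.4865, -0.2986, 0.0676]
ee_rot: [-3.119, 0.372, 0.0]
force: [1.2, -0.2, 0.6]
gripper_width: 0.0428
finger_force: 0.0
```

```bash
python3 - <<'E'
from h import *
go(.4875,-.2985,.020,-103.5)
E
```

```text
tcp [ 0.4865 -0.2986  0.0676] yaw -103.6 tilt 0.03 roll -0.002 d [ 0.0019 -0.0005  0.0952] F [ 1.2 -0.2  0.6] w 0.0428 t 38.5
```

jog_arm(deltas="0.5 0.002 0 0 0; 0.5 0 0 0.03 0; 0.5 0 0 0.03 0; 0.5 0 0 0.025 0; 0.5 0 0 0.01 0; 0 0 0 0 0; 0 0 0 0 0; 0 0 0 0 0")

```text
clock: 39.35
tcp_pos: [0.4875, -0.2989, 0.0199]
ee_rot: [3.119, -0.374, 0.0]
force: [0.2, 0.6, -3.3]
gripper_width: 0.0172
finger_force: 59.0
```

jog_arm(deltas="0 0 0 0 0; 0 0 0 0 0; 0 0 0 -0.02 0; 0 0 0 -0.04 0; 0 0 0 -0.04 0; 0 0 0 -0.04 0; 0 0 0 -0.04 0; 0 0 0 -0.02 0")

```text
clock: 40.15
tcp_pos: [0.4882, -0.2994, 0.122]
ee_rot: [3.119, -0.374, 0.004]
force: [0.2, -0.1, -3.1]
gripper_width: 0.0172
finger_force: 59.1
```

jog_arm(deltas="0 0 0 0 -0.176; 0 0 0 0 -0.176; 0 0 0 0 -0.176; 0 0 0 0 -0.176; 0 0 0 0 -0.176; 0 0 0 0 -0.176; 0 0 0 0 -0.176; 0 0 0 0 -0.176")

```text
clock: 40.95
tcp_pos: [0.4871, -0.2987, 0.1197]
ee_rot: [-2.847, -1.328, 0.001]
force: [0.3, 0.2, -2.9]
gripper_width: 0.0173
finger_force: 59.0
```

jog_arm(deltas="0 0 0 0 -0.176; 0 0 0 0 -0.176; 0 0 0 0 -0.176; 0 0 0 0 -0.176; 0 0 0 0 -0.177; 0 0.05 0.012 0 0; 0 0.06 0.012 0 0; 0 0.06 0.012 0 0")

```text
clock: 41.75
tcp_pos: [0.5061, -0.2136, 0.1197]
ee_rot: [-2.236, -2.207, 0.001]
force: [-0.1, -0.0, -3.4]
gripper_width: 0.0172
finger_force: 59.1
```

jog_arm(deltas="0 0.06 0.012 0 0; 0 0.06 0.012 0 0; 0 0.06 0.012 0 0; 0 0.06 0.012 0 0; 0 0.06 0.014 0 0; 0 0.06 0.014 0 0; 0 0.05 0.014 0 0; 0 0 0 0 0")

```text
clock: 42.55
tcp_pos: [0.5547, -0.0045, 0.1198]
ee_rot: [-2.226, -2.215, -0.003]
force: [0.1, 1.2, -4.1]
gripper_width: 0.0168
finger_force: 59.0
```

```bash
python3 - <<'E'
from h import *
go(.551,-.0062,.045,-.5)
E
```

```text
tcp [ 0.5547 -0.0045  0.1198] yaw -0.3 tilt 0.13 roll 0.005 d [-0.0038 -0.0075  0.1495] F [ 0.1  1.2 -4.1] w 0.0168 t 42.5
```

jog_arm(deltas="0 -0.003 -0.007 0.04 0; 0 0 0 0.04 0; 0 0 0 0.04 0; 0 0 0 0.03 0; 0 0 0 0 0; 0 0 0 0 0; 0 0 0 0 0")

```text
clock: 43.25
tcp_pos: [0.551, -0.0113, 0.0457]
ee_rot: [2.234, 2.208, 0.002]
force: [0.1, 0.1, -3.1]
gripper_width: 0.0169
finger_force: 59.0
```

```bash
python3 - <<'E'
from h import *
go(.551,-.006,.030,-.5)
E
```

```text
tcp [ 0.551  -0.0113  0.0457] yaw -0.7 tilt 0.09 roll -0.004 d [ 0.0105 -0.0002  0.0315] F [ 0.1  0.1 -3.1] w 0.0169 t 43.2
```

jog_arm(deltas="0 0.01 0 0 -0.003; 0 0 0 0.006 0; 0 0 0 0.006 0; 0 0 0 0.004 0; 0 0 0 0 0; 0 0 0 0 0; 0 0 0 0 0")

```text
clock: 43.95
tcp_pos: [0.5505, -0.0061, 0.0368]
ee_rot: [2.232, 2.211, 0.0]
force: [1.1, -0.5, -4.4]
gripper_width: 0.0168
finger_force: 59.1
```

```bash
python3 - <<'E'
from h import *
go(.551,-.006,.030,-.5)
b=cam('scene')
cv2.imwrite('pics/c7.png',cv2.resize(cv2.cvtColor(b['pixels'],cv2.COLOR_RGB2BGR)[155:225,180:280],(800,560),interpolation=cv2.INTER_CUBIC))
E
```

```text
tcp [ 0.5505 -0.0061  0.0368] yaw -0.5 tilt 0.01 roll -0.001 d [0.0001 0.0011 0.0136] F [ 1.1 -0.5 -4.4] w 0.0168 t 44.0
```

View pics/c7.png

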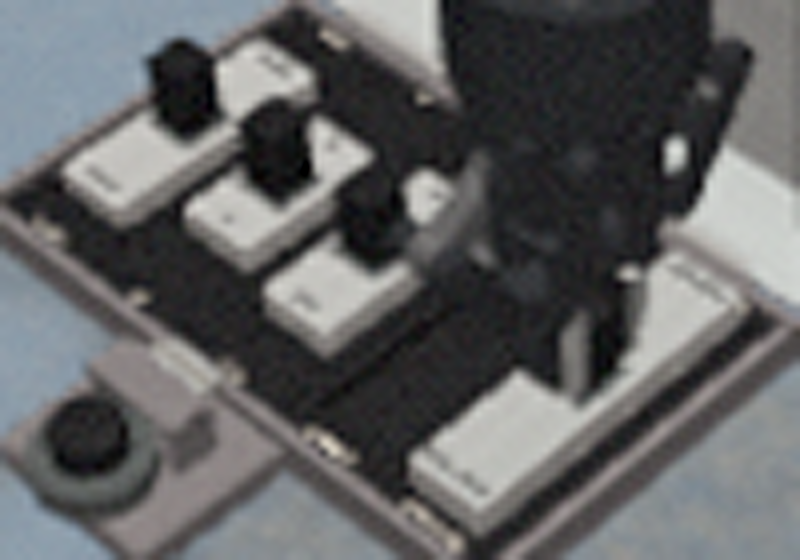

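Three bars sit low in their slots, and the 120 is aligned over its own (near end at (445,480)). I lower it gently.

jog_arm(deltas="0 0 0.001 0.004 0; 0 0 0 0.003 0; 0 0 0 0 0; 0 0 0 0 0")

```text
clock: 44.4
tcp_pos: [0.5508, -0.006, 0.0332]
ee_rot: [-2.231, -2.211, 0.0]
force: [0.8, -0.4, -3.4]
gripper_width: 0.017
finger_force: 59.1
```

jog_arm(deltas="0 0 0 0.003 0; 0 0 0 0 0; 0 0 0 0 0")

```text
clock: 44.7
tcp_pos: [0.5508, -0.0059, 0.0317]
ee_rot: [-2.231, -2.211, 0.0]
force: [-0.3, 0.1, -3.6]
gripper_width: 0.0168
finger_force: 59.1
```

jog_arm(deltas="0 0 0 0.004 0; 0 0 0 0.002 0; 0 0 0 0 0; 0 0 0 0 0")

```text
clock: 45.1
tcp_pos: [0.5508, -0.006, 0.0287]
ee_rot: [-2.231, -2.211, 0.0]
force: [-0.0, 0.3, -4.3]
gripper_width: 0.0168
finger_force: 59.1
```

jog_arm(deltas="0 0 0 0.002 0; 0 0 0 0 0; 0.35 0 0 0 0; 0.35 0 0 0 0; 0.35 0 0 0 0; 0.35 0 0 -0.02 0; 0.35 0 0 -0.04 0; 0.35 0 0 -0.04 0")

```text
clock: 45.9
tcp_pos: [0.5497, -0.0061, 0.0784]
ee_rot: [-2.23, -2.21, 0.003]
force: [0.2, 0.5, 0.1]
gripper_width: 0.03
finger_force: 0.0
```

jog_arm(deltas="0.3 0 0 -0.04 0; 0 -0.06 0 -0.02 0; 0 -0.06 0 -0.02 0; 0 -0.06 0 0 0; 0 -0.06 0 0 0; 0 -0.06 0 0 0; 0 -0.06 0 0 0; 0 0 0 0 0")

```text
clock: 46.7
tcp_pos: [0.5486, -0.1917, 0.119]
ee_rot: [2.237, 2.201, -0.002]
force: [-1.0, -0.6, 0.0]
gripper_width: -0.0
finger_force: 0.0
```

```bash
python3 - <<'E'
from h import *
go(.551,-.006,.030,-.5)
a=cam('top');b=cam('scene')
f=lambda c,s:cv2.resize(cv2.cvtColor(c['pixels'],cv2.COLOR_RGB2BGR)[s],(600,300),interpolation=cv2.INTER_CUBIC)
cv2.imwrite('pics/c8.png',np.vstack([f(a,np.s_[170:250,170:330]),f(b,np.s_[130:230,150:350])]))
E
```

```text
tcp [ 0.5486 -0.1917  0.119 ] yaw -0.9 tilt 0.19 roll -0.009 d [0.3719 0.0014 0.1769] F [-1.  -0.6  0. ] w -0.0000 t 46.7
```

View pics/c8.png

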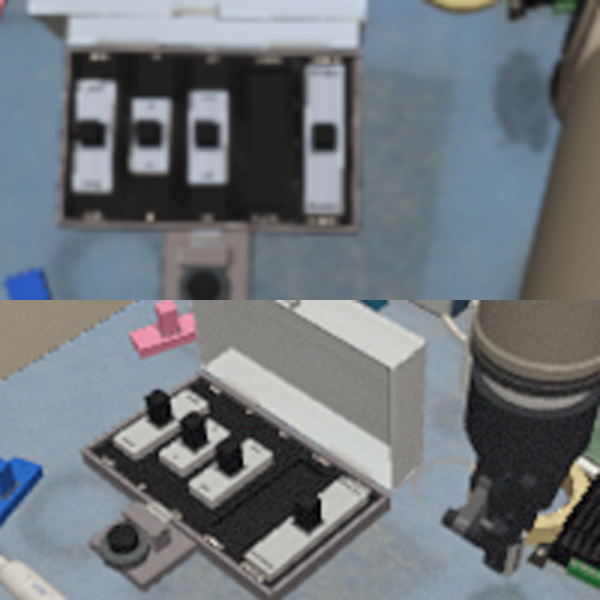

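All four bars lie in their slots, 120 at the right. Now the lid: lift, pass over it, and come down behind it.

jog_arm(deltas="0 0 0 -0.06 -0.009; 0 0 0 -0.06 0; 0 0 0 -0.06 0; 0 0 0 -0.06 0; 0 0 0 -0.06 0; 0 0.06 0.04 0 0; 0 0.06 0.04 0 0; 0 0.06 0.04 0 0")

```text
clock: 47.6
tcp_pos: [0.61, -0.0931, 0.2686]
ee_rot: [-2.222, -2.221, -0.002]
force: [0.3, -0.4, 1.0]
gripper_width: 0.0002
finger_force: 0.0
```

jog_arm(deltas="0 0.06 0.04 0 0; 0 0.06 0.04 0 0; 0 0.06 0.04 0 0; 0 0.06 0.04 0 0; 0 0.06 0.04 0 0; 0 0.06 0.03 0 0; 0 0 0 0 0; 0 0 0 0 0")

```text
clock: 48.4
tcp_pos: [0.7242, 0.0865, 0.2674]
ee_rot: [-2.218, -2.223, 0.001]
force: [0.1, -0.2, -0.4]
gripper_width: -0.0002
finger_force: 0.0
```

```bash
python3 - <<'E'
from h import *
go(.72,.0856,.14,-.5)
a=cam('top')
print('lid edge/bottle', ray(a,np.array([[402,172]])*.64,.18), ray(a,np.array([[402,205]])*.64,.0))
E
```

```text
tcp [0.7242 0.0865 0.2674] yaw 0.1 tilt 0.07 roll 0.014 d [-0.0021 -0.008   0.2549] F [ 0.1 -0.2 -0.4] w -0.0002 t 48.4
lid edge/bottle [[ 0.79203628 -0.00923487  0.18      ]] [[ 0.79408786 -0.00854105  0.        ]]
```

jog_arm(deltas="0 -0.002 0 0.05 0; 0 0 0 0.05 0; 0 0 0 0.05 0; 0 0 0 0.05 0; 0 0 0 0.05 0; 0 0 -0.02 0 0; 0 0 -0.02 0 0; 0 0 -0.02 0 0")

```text
clock: 49.25
tcp_pos: [0.6946, 0.0823, 0.1448]
ee_rot: [2.223, 2.217, 0.003]
force: [0.7, 0.1, -0.7]
gripper_width: -0.0002
finger_force: 0.0
```

jog_arm(deltas="0 0 -0.01 0 0; 0 0 -0.01 0 0; 0 0 -0.01 0 0; 0 0 0 0 0")

```text
clock: 49.65
tcp_pos: [0.6794, 0.0829, 0.1432]
ee_rot: [-2.223, -2.219, -0.0]
force: [0.2, -0.0, -0.9]
gripper_width: -0.0005
finger_force: 0.0
```

jog_arm(deltas="0 0 -0.017 -0.002 0; 0 0 -0.017 -0.002 0; 0 0 -0.017 -0.002 0; 0 0 -0.016 -0.001 0; 0 0 -0.013 0 0; 0 0 -0.013 0 0; 0 0 -0.013 0.001 0; 0 0 -0.013 0.001 0")

```text
clock: 50.45
tcp_pos: [0.6197, 0.083, 0.1452]
ee_rot: [-2.223, -2.219, -0.0]
force: [2.1, 1.9, 1.1]
gripper_width: 0.0001
finger_force: 1.4
```

```bash
python3 - <<'E'
from h import *
go(.5951,.0856,.1397,-.5)
b=cam('scene')
cv2.imwrite('pics/c9.png',cv2.resize(cv2.cvtColor(b['pixels'],cv2.COLOR_RGB2BGR)[60:240,130:370],(800,600),interpolation=cv2.INTER_CUBIC))
E
```

```text
tcp [0.6197 0.083  0.1452] yaw -0.1 tilt 0.01 roll 0.009 d [ 0.0047 -0.0493  0.011 ] F [2.1 1.9 1.1] w 0.0001 t 50.5
```

View pics/c9.png

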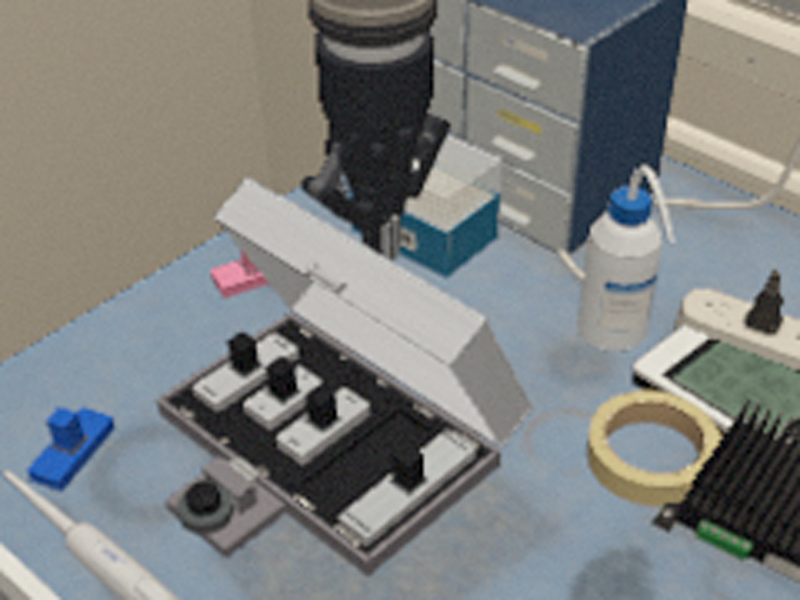

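The lid follows the fingertip, half way down, with its bright underside at (370,330). I continue along the arc.

jog_arm(deltas="0 0.001 -0.013 0.002 0; 0 0.001 -0.013 0.003 0; 0 0 -0.012 0.003 0; 0 0 -0.012 0.004 0; 0 0 -0.012 0.005 0; 0 0 -0.012 0.005 0; 0 0 -0.012 0.006 0; 0 0 -0.011 0.006 0")

```text
clock: 51.3
tcp_pos: [0.571, 0.0841, 0.1281]
ee_rot: [-2.223, -2.219, 0.0]
force: [0.5, -1.1, 5.5]
gripper_width: 0.0002
finger_force: 2.0
```

jog_arm(deltas="0 0 -0.011 0.007 0; 0 0 -0.011 0.008 0; 0 0 -0.01 0.008 0; 0 0 -0.01 0.008 0; 0 0 -0.009 0.009 0; 0 0 -0.009 0.009 0; 0 0 -0.008 0.01 0; 0 0 -0.008 0.01 0")

```text
clock: 52.1
tcp_pos: [0.5327, 0.0845, 0.0932]
ee_rot: [-2.222, -2.219, 0.001]
force: [-1.2, 0.6, 4.5]
gripper_width: -0.0
finger_force: 2.0
```

```bash
python3 - <<'E'
from h import *
go(.5237,.0856,.0777,-.5)
E
```

```text
tcp [0.5327 0.0845 0.0932] yaw -0.1 tilt 0.09 roll 0.009 d [ 0.002  -0.0179  0.031 ] F [-1.2  0.6  4.5] w -0.0000 t 52.1
```

jog_arm(deltas="0 0 -0.005 0.008 0; 0 0 -0.005 0.008 0; 0 0 -0.005 0.007 0; 0 0 -0.004 0.007 0; 0 0 -0.004 0.006 0; 0 0 -0.003 0.006 0; 0 0 -0.003 0.005 0; 0 0 -0.002 0.004 0")

```text
clock: 52.9
tcp_pos: [0.5187, 0.0844, 0.0682]
ee_rot: [2.223, 2.219, 0.001]
force: [0.0, 3.3, 7.4]
gripper_width: -0.0
finger_force: 3.7
```

jog_arm(deltas="0 0 -0.001 0.003 0; 0 0 -0.001 0.002 0; 0 0 0 0.002 0; 0 0 0 0 0")

```text
clock: 53.3
tcp_pos: [0.518, 0.0844, 0.0662]
ee_rot: [2.224, 2.219, 0.002]
force: [-4.1, 2.4, 17.7]
gripper_width: -0.0
finger_force: 8.8
```

jog_arm(deltas="0 0 0 0.002 0; 0 0 0 0 0; 0 0 0 0 0")

```text
clock: 53.6
tcp_pos: [0.5178, 0.0844, 0.0655]
ee_rot: [-2.224, -2.219, -0.002]
force: [-7.5, 1.3, 23.2]
gripper_width: -0.0004
finger_force: 11.1
```

jog_arm(deltas="0 0 0 -0.004 0; 0 0 -0.01 -0.002 0; 0 0 -0.01 0 0; 0 0 -0.01 0 0; 0 0 -0.01 0 0; 0 0 0 0 0; 0 0 0 0 0")

```text
clock: 54.3
tcp_pos: [0.5003, 0.084, 0.0682]
ee_rot: [2.222, 2.216, 0.008]
force: [5.7, 0.7, 10.1]
gripper_width: -0.0002
finger_force: 5.0
```

```bash
python3 - <<'E'
from h import *
go(.498,.0856,.0655,-.5)
b=cam('scene')
cv2.imwrite('pics/c10.png',cv2.resize(cv2.cvtColor(b['pixels'],cv2.COLOR_RGB2BGR)[130:250,160:320],(800,600),interpolation=cv2.INTER_CUBIC))
E
```

```text
tcp [0.5003 0.084  0.0682] yaw -0.2 tilt 0.37 roll 0.008 d [ 0.0032 -0.0046  0.0053] F [ 5.7  0.7 10.1] w -0.0002 t 54.3
```

View pics/c10.png

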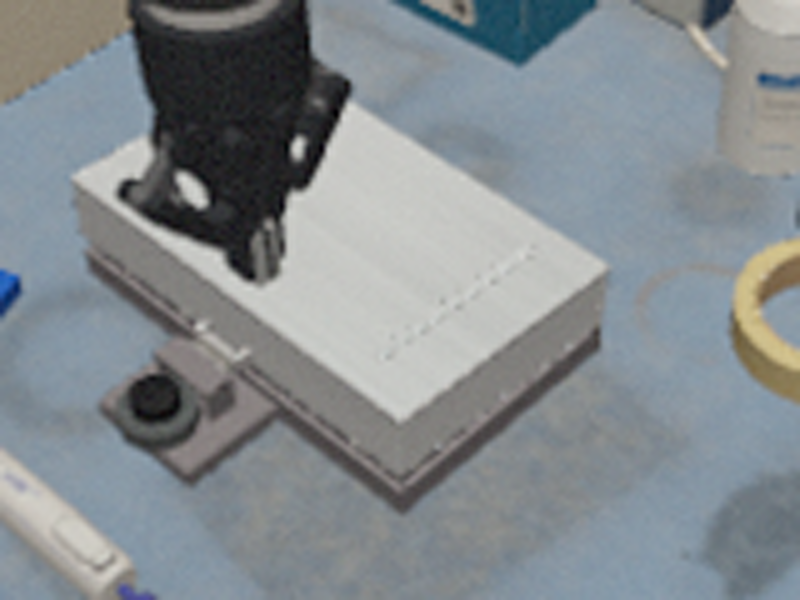

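The lid is nearly shut, with a gap of a few mm at the front (200,330). I press near the front edge.

jog_arm(deltas="0 0 0 0.002 0; 0 0 0 0.002 0; 0 0 0 0 0; 0 0 0 0 0")

```text
clock: 54.75
tcp_pos: [0.4995, 0.084, 0.0659]
ee_rot: [2.222, 2.216, 0.006]
force: [2.5, 0.7, 9.9]
gripper_width: 0.0005
finger_force: 4.7
```

jog_arm(deltas="0 0 0 0.002 0; 0 0 0 0 0; 0 0 0 0 0")

```text
clock: 55.05
tcp_pos: [0.4982, 0.0839, 0.0641]
ee_rot: [2.223, 2.218, 0.002]
force: [4.0, 0.2, 5.1]
gripper_width: -0.0001
finger_force: 2.3
```

jog_arm(deltas="0 0 0 0.002 0; 0 0 0 0.002 0; 0 0 0 0 0; 0 0 0 0 0")

```text
clock: 55.45
tcp_pos: [0.4956, 0.0838, 0.061]
ee_rot: [-2.222, -2.218, 0.005]
force: [-0.2, 0.1, -0.1]
gripper_width: 0.0
finger_force: 0.0
```

jog_arm(deltas="0 0 0 0.002 0; 0 0 0 0 0; 0 0 0 0 0")

```text
clock: 55.75
tcp_pos: [0.4968, 0.0841, 0.0605]
ee_rot: [-2.223, -2.219, 0.001]
force: [0.6, -0.3, 1.2]
gripper_width: 0.0001
finger_force: 0.0
```

jog_arm(deltas="0 0 0 0.002 0; 0 0 0 0.001 0; 0 0 0 0 0; 0 0 0 0 0")

```text
clock: 56.15
tcp_pos: [0.4971, 0.0841, 0.0597]
ee_rot: [-2.223, -2.219, 0.0]
force: [-3.2, -1.1, 8.3]
gripper_width: 0.0001
finger_force: 4.1
```

Firm at z ≈ 0.06. I retreat slowly and check that it stays shut.

jog_arm(deltas="0 0 0 -0.004 0; 0 0 0 -0.01 0; 0 0 0 -0.03 0; 0 0 0 -0.06 0; 0 0 0 -0.06 0; 0 0 0 -0.06 0; 0 -0.06 0 -0.06 0; 0 -0.06 0 0 0")

```text
clock: 56.95
tcp_pos: [0.4999, 0.0245, 0.2055]
ee_rot: [2.218, 2.219, 0.011]
force: [0.3, -0.3, -0.8]
gripper_width: 0.0002
finger_force: 0.0
```

jog_arm(deltas="0 -0.06 0 0 0; 0 -0.06 0 0 0; 0 -0.06 0 0 0; 0 -0.06 0 0 0; 0 -0.06 0 0 0; 0 0 0 0 0; 0 0 0 0 0; 0 0 0 0 0")

```text
clock: 57.75
tcp_pos: [0.497, -0.1248, 0.2013]
ee_rot: [-2.222, -2.22, -0.001]
force: [-0.3, -0.7, 0.3]
gripper_width: -0.0001
finger_force: 0.0
```

```bash
python3 - <<'E'
from h import *
a=cam('top');b=cam('scene')
f=lambda c,s:cv2.resize(cv2.cvtColor(c['pixels'],cv2.COLOR_RGB2BGR)[s],(600,300),interpolation=cv2.INTER_CUBIC)
cv2.imwrite('pics/c11.png',np.vstack([f(a,np.s_[90:290,130:430])[:300],f(b,np.s_[140:240,130:330])]))
E
```

```text
(no output)
```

View pics/c11.png

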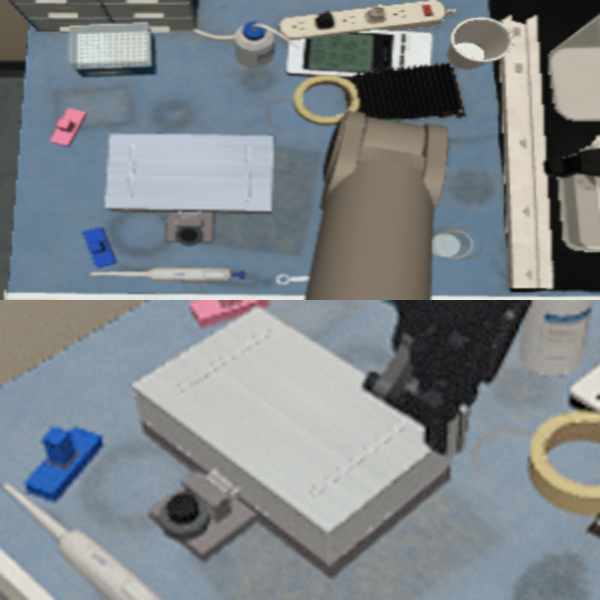

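The lid stays shut on the tray (top crop (190,172)), no steel bars are left on the bench, and the bystanders are in place. Handing in.

```bash
python3 -c "
from h import *
print(finish_job())"
```

```text
the job is handed in; nothing more can be done
None
```

The four steel bars on the bench (60, 75, 90 and 120 mm; the 105 was absent) are in their own slots. The lid is swung down and stayed shut after I let go, so I take it as latched; pressing the release button peaked at 116.5 N wrist force, just under the 120 N limit, and the job is handed in.

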